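Set and close the cam clamp on a soapstone blank

TASK

Clamp the soapstone blank where it lies for carving: set the knurled nut on the strap clamp so that the cam lever just begins to bite when it stands straight up, and flip the lever right over to its closed stop. The soft stone must neither slip nor crack, so do not clamp it harder than that, and leave the stone, the tools and the other things where they are.

Things in the scene. Friction and masses are not known exactly. Their poses are not given: they have to be found in the camera images.
- board: wooden carving board 440 x 240 x 20 mm fixed on the bench, an aluminium T-track along its middle, two dark wooden stops 14 mm high behind and beside the stone. Origin under its centre, x along the track; its top is 20 mm above the origin.
- clamp: steel cam strap clamp fixed in the T-track. Origin on the board's top under its stud, z up, x along the strap to the foot, y across. A steel strap 200 x 40 x 20 mm lies on the heel block (x = -88 mm) and on the stone through the foot under the nut (x = +88 mm); its top is about 97 mm above the board. The cam lever on the stud (x = 0) presses its middle. Only the nut and lever are worked.
- nut_mid (a point): centre (half-way up, within 2 mm) of the knurled nut's round steel head: 40 mm diameter, 22 mm tall, axis upright, 119 mm above the board at any setting; 10 mm or more clear below the head. It has a quick thread: a full turn clockwise from above lowers the foot against the strap by 10 mm. It drags with 0.3 N m and stays where left. It starts slack; how slack is not known and must be felt at the lever.
- lever (a joint): cam lever angle, rad: 0 = open (leaning 45 deg from upright to the clamp's +y side), 0.785 = straight up, 2.007 = closed (20 deg above level on the -y side, stop at 2.017). Cam travel at the strap: 6.5 mm x cos(1.957 - angle), doubled at the foot. So if it bites late, at angle b, the nut wants about 13 mm x (cos(1.957 - b) - cos(1.172)) more turned down.
- lever_pivot (a point): centre of the lever's pivot pin on the stud, 118 mm above the board; axis along the clamp's x. Before it bites the lever moves freely (drag 0.08 N m) and stays at any angle. With the right setting the torque climbs past 0.07 N m at upright, to about 0.4 N m some 0.3 to 0.7 rad later, then falls off towards closed, where it locks itself. If far too slack it hardly bites at all.
- lever_knob (a point): centre of the black ball knob (20 mm diameter) at the lever's end, 80 mm out from the pivot on an 8 mm steel rod. It swings with the lever in the plane x = 0 of the clamp; push it round with the side of the closed fingers, past upright from above, and back to open from its other side.
- stone: grey-green soapstone blank, 110 x 75 x 45 mm, about 0.95 kg, loose on the board under the foot and beside the two stops, already where it is to be clamped. Origin under its centre, long side along x.
- chisel: wood-handled flat chisel, 200 mm long, lying on the board; origin under its middle
- rasp: wood-handled steel rasp, 260 mm long, lying on the bench; origin under its middle
- offcut: small stone offcut, 45 x 35 x 28 mm, on the board; origin under its middle
- mallet: round wooden mallet standing on its head, 72 mm wide, 205 mm tall; origin under its head
- water_bottle: clear water bottle, 60 mm wide, 170 mm tall; origin under its base
- carving: small finished stone figure, 52 mm wide, 82 mm tall; origin under its base
- brush: flat dust brush, 125 mm long, lying; origin under its middle
There are look-alikes about, which are no part of the job. Leave any orange or purple look-alike of the stone alone.

How it is judged:
At the end, for the whole second after the job is handed in: The lever rests closed (within 0.08 rad of 2.007), the stone, clamped, presses on the board with 112 to 152 N, its weight included (131 N if the bite begins exactly upright, about 17 N per 0.1 rad off it), the stone lies within 6 mm of where it was, and the robot is clear (value of joint lever above 1.93 rad and contact force between board and stone between 112 and 152 N and distance of stone from where it was at the start of the episode below 0.006 m and velocity of joint lever below 0.05 rad/s); the robot touches nothing.
It fails at once if the stone is pressed on the board with more than 175 N and cracks (contact force between board and stone above 175 N).
It fails at once if the stone is knocked more than 10 mm from its place (distance of stone from where it was at the start of the episode above 0.01 m).
It fails at once if the gripper strikes or presses the stone (over 15 N) (contact force between the fingers and stone above 15 N).
It fails at once if a bystander is moved more than 25 mm (distance of any of chisel, rasp, offcut, mallet, water_bottle, carving, brush from where it was at the start of the episode above 0.025 m).
It also fails if it takes over 72 s, if anything falls off the work surface, if the arm or the gripper's body presses on something with over 40 N, if the wrist force passes 120 N, or if a joint passes its speed limit or range.

ROBOT

A 7-joint arm with a two-finger parallel gripper is mounted at the origin on the work surface. World frame = base frame: x ahead of the robot, y to its left, z up, the work surface at z = 0. Lengths are in m, angles in rad, forces in N, time in s.
With the tool pointing down it reaches from about 0.425 to 0.925 m from the base axis. Payload 6.8 kg.
Tool frame: the origin (TCP) lies at the very end of the fingers, on their centre line; the grasp point (between the pads) lies 19 mm behind it (bot.grasp_offset is the distance from the TCP to the grasp point, in m); z points along the fingers, y is the direction in which the jaws open and shut (so a half turn about z gives the same grasp; the last joint's range is limited). The gripper opens to 85 mm and grips with 20 to 120 N. Pads are 22 mm wide; open, the fingers measure 114 mm over their backs; the gripper's body (76 mm by 85 mm) begins 54 mm behind the grasp point. The pads swing forward as they close: fully open they stand 13 mm farther back than shut.
Start: joints at [-0.108, 0.477, 0.022, 1.555, -0.011, 1.109, -0.083], TCP at [0.675, 0, 0.231] pointing down, gripper open.
Joint ranges: [-2.96, 2.96], [-0.34, 2.1], [-1.41, 1.46], [0.24, 2.44], [-1.37, 4.51], [0.17, 1.92], [-2.96, 2.96]. Speed limits (rad/s): [2.39, 2.39, 3.14, 3.14, 3.14, 3.14, 3.14].

INTERFACE

Orientations are given as a unit quaternion [w, x, y, z].
In Python, from station import monitor, cams, bot, finder gives the robot as it stands.
- The arm moves only by the tool jog_arm, never from a script. Its argument "plan" is a list of rows, each an object of numbers: "x", "y", "z": the shift along the tool's x, y, z as a fraction of full scale; "wx", "wy", "wz": the turn, a rotation vector about the tool's x, y, z as a fraction of full scale. A call has 1 to 12 rows; each row is the pose to reach, as a shift and turn from the pose measured when the call began, along the tool's axes at that moment, turning the shorter way round; what a row does not reach only later rows make up. Full scale, the value 1, is 20 cm for a shift and 180 degrees for a turn. A row lasts 1/12 s, in which the tool goes at most 41.7 mm and 7.16 degrees, less where a joint would pass 70% of its speed; a pose out of reach is approached as far as the arm can. A call with a number of a shift or a turn outside -1 to 1 is refused whole. A call with a gripper value outside its range is refused whole. "hand" is the opening, from -1 (shut) to 1 (fully open), set as the call begins (left out, the last holds). The fingers move at their own pace and stop on an object; "grip_force" is the grip in N (left out, the last holds). Time passes only in rows, so rows that repeat a pose let the fingers close. It gives the time, the measured TCP pose, the force and the opening at its end, in the units of the state.
- monitor.get_obs(): the state, without advancing time (a new reading comes with each control period).
- cams.read_camera(name): name is "scene" or "side" or "wrist"; returns the picture (400x640x3 uint8, red, green, blue); there is no depth.
- cams.get_calibration(name): a dict with "fx", "fy", "cx", "cy" (pixels), "extrinsics" (4x4, takes a point from world to camera coordinates). Camera axes: x right, y down, z forward; pixel columns grow to the right and rows downward; lengths in m; the calibration is good to about 2 mm. A picture is of the moment at which its call begins: read the wrist's pose just before it. get_calibration takes no time and is no camera call; for the wrist camera it gives the pose at the moment of the call.
- bot.hand_in(): hands the job in, once; it reports no verdict.
Trained networks look in the newest picture that a camera, given by its name, has taken for a name from the list of things; names that differ only in an ending like _2 or _b are one class to them, and where a whole thing is asked for, a point or a joint stands for the part that bears it (a point fixed in the world has none). Each returns a list of dicts, best first, with "confidence" (0 to 1); they miss things now and then, are a little off and sometimes report something else, mostly with a low value. They report only what shows in the picture. A call takes as long as a camera call. They do not tell look-alikes from the thing itself.
- finder.find_in(camera, target): "bbox" ([left, top, width, height] in pixels, round what is visible of it).
- finder.place_of(camera, target): "location" ([column, row] in pixels: a listed point, or the origin of a listed thing).
The state is a dict: "t": time; "q": joint angles; "joint_vel": joint speeds; "joint_torque": joint torques, N m; "eef_pos": TCP position; "tool_rot": TCP orientation; "contact_force": force on the tool from outside, world axes, zero at the start; "torque": the same for the moment, N m; "gripper_width": opening from 0.0 (shut) to 1.0 (fully open).
Only numpy, scipy, OpenCV 4.12 (cv2) and the standard library are available. Lean on these libraries where they do the work, as an engineer would, in place of code of your own. Each camera call takes 0.05 s, during which the arm holds its last target. There are 200 camera calls.

## Working session

There is one attempt and no reset: what is moved stays moved. The work goes in short steps, Python scripts to look and compute and a tool call to move; the robot and the scene stay as the last step left them, time stands still between calls to the robot, and variables do not carry over. Pictures are saved under pics/ and viewed, about 8 in all and at most 12, crops included, and the job is handed in when it is done.

Besides the shell and the picture viewer there is one more tool, called after "Request:" as name(argument=value, ...), one argument or row to a line, values as JSON. jog_arm: Moves the arm, as the interface text tells. Shift numbers are shares of 20 cm and turn numbers shares of 180 degrees, none past 1 either way. Its arguments: {"type":"object","properties":{"plan":{"type":"array","items":{"type":"object","properties":{"x":{"type":"number","minimum":-1,"maximum":1},"y":{"type":"number","minimum":-1,"maximum":1},"z":{"type":"number","minimum":-1,"maximum":1},"wx":{"type":"number","minimum":-1,"maximum":1},"wy":{"type":"number","minimum":-1,"maximum":1},"wz":{"type":"number","minimum":-1,"maximum":1}}}},"hand":{"type":"number"},"grip_force":{"type":"number"}},"required":["plan"]}

```bash
ls; mkdir -p pics
cat > h.py <<'E'
import numpy as np, cv2
from station import monitor, cams, bot, finder
def ray(c,px):
    k=cams.get_calibration(c); E=np.array(k["extrinsics"]); R=E[:3,:3]; t=E[:3,3]
    d=R.T@np.array([(px[0]-k["cx"])/k["fx"],(px[1]-k["cy"])/k["fy"],1.]); return -R.T@t, d/np.linalg.norm(d)
def atz(c,px,z):
    o,d=ray(c,px); return o+d*(z-o[2])/d[2]
def tri(rs):
    A=sum(np.eye(3)-np.outer(d,d) for o,d in rs); b=sum((np.eye(3)-np.outer(d,d))@o for o,d in rs); return np.linalg.solve(A,b)
def proj(c,p):
    k=cams.get_calibration(c); E=np.array(k["extrinsics"]); q=E[:3,:3]@p+E[:3,3]; return [k["fx"]*q[0]/q[2]+k["cx"],k["fy"]*q[1]/q[2]+k["cy"]]
E
python3 - <<'E'
from h import *
np.set_printoptions(precision=3,suppress=True)
for c in ("scene","side"):
    im=cams.read_camera(c); cv2.imwrite(f"pics/{c}0.png",im[:,:,::-1])
    print(c,ray(c,(320,200)))
    for n in ("nut_mid","lever_pivot","lever_knob","stone","clamp","board"):
        for r in finder.place_of(c,n)[:3]: print(n,r["confidence"],np.array(r["location"]))
print(monitor.get_obs())
E
```

```text
pics
scene (array([ 1.277, -0.281,  1.245]), array([-0.564,  0.174, -0.807]))
lever_pivot 0.83 [311.1 204.2]
lever_pivot 0.22 [393.1 203.4]
lever_knob 0.48 [304.3 175.6]
stone 0.96 [308.6 328.3]
stone 0.74 [347.3 227.5]
stone 0.58 [225.1 187.8]
clamp 0.65 [309.  225.8]
clamp 0.2 [390.4 202.7]
board 0.98 [335.7 229.3]
side (array([0.372, 0.834, 0.782]), array([ 0.163, -0.792, -0.589]))
nut_mid 0.56 [328.1 209. ]
lever_pivot 0.91 [338.3 194.2]
lever_knob 0.78 [355.6 180.2]
stone 0.68 [253.  204.3]
stone 0.67 [418.9 202.2]
stone 0.58 [324.4 246.4]
clamp 0.77 [337.1 225.5]
clamp 0.68 [358.  177.8]
clamp 0.5 [241.  233.2]
board 0.59 [329.2 242.7]
{'t': 0.7, 'q': array([-0.108,  0.477,  0.022,  1.555, -0.012,  1.109, -0.083]), 'joint_vel': array([-0.001,  0.   ,  0.   , -0.   , -0.   ,  0.001, -0.   ]), 'joint_torque': array([ -0.002, -59.615,   1.606, -28.149,   0.012,   0.002,  -0.   ]), 'eef_pos': array([0.675, 0.   , 0.231]), 'tool_rot': array([-0.   ,  0.707,  0.707,  0.   ]), 'contact_force': array([ 0.053,  0.125, -0.478]), 'torque': array([ 0.004,  0.02 , -0.006]), 'gripper_width': 1.000158549191275}
```

```bash
python3 -c "
import cv2
a=cv2.imread('pics/scene0.png');b=cv2.imread('pics/side0.png')
cv2.imwrite('pics/s1.png',cv2.resize(a[90:390,140:540],(800,600),interpolation=3))
cv2.imwrite('pics/s2.png',cv2.resize(b[90:390,140:540],(800,600),interpolation=3))"
```

```text
(no output)
```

View pics/s1.png

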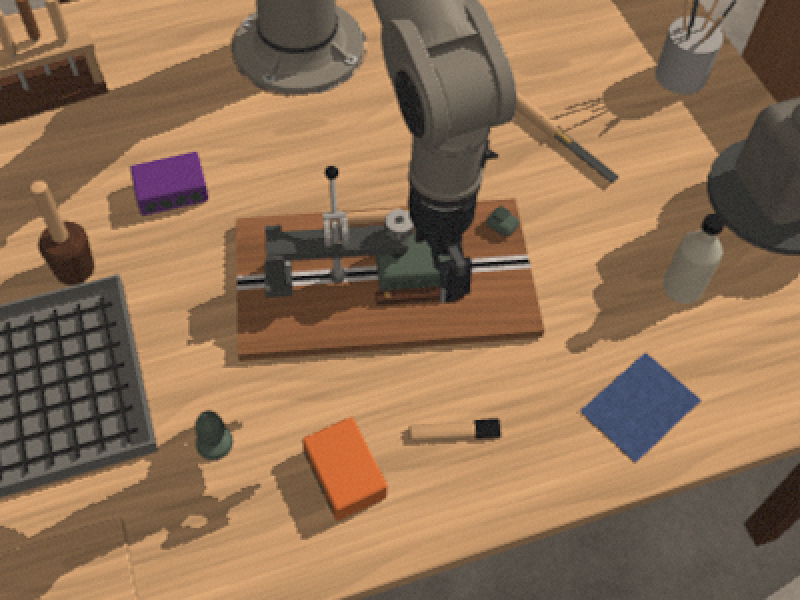

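View pics/s2.png

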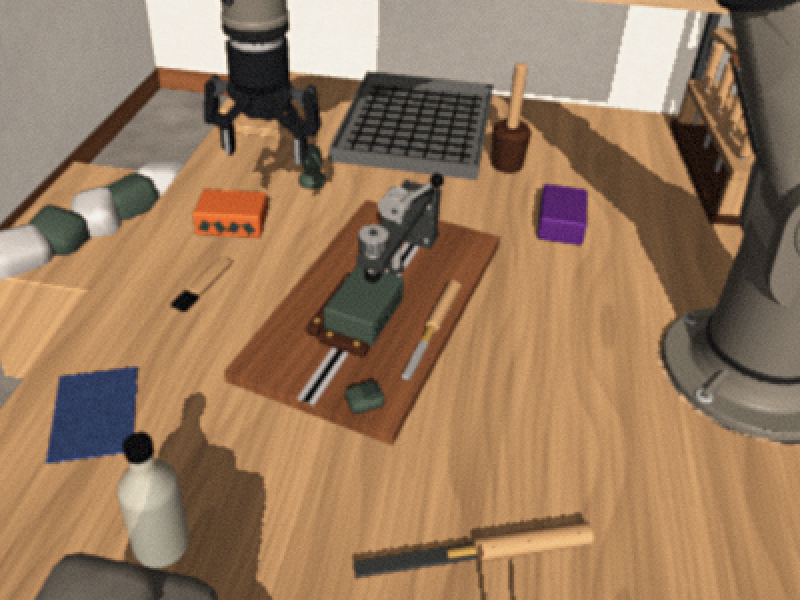

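The real stone is the grey-green one under the strap (scene px 343,223). The look-alikes are orange (312,322) and purple (225,181), and the offcut is at (391,200). The nut is at scene px (339,200) and side px (327,210). The knob is at scene px (305,176) and side px (358,180).

Run:
```python
from h import *
np.set_printoptions(precision=4,suppress=True)
S={"nut":((339.5,200.5),(327.5,209.5)),"pivot":((311.1,204.2),(338.3,194.2)),"knob":((305.2,176),(358,180.2))}
for n,(a,b) in S.items(): print(n,tri([ray("scene",a),ray("side",b)]), atz("scene",a,.139),atz("side",b,.139))
# board corners top z=.02, scene
for p in ((258.5,192.5),(397.5,190),(411.5,255),(259,266)): print("corner",atz("scene",p,.02))
for p in ((326,191),(389.5,209.5),(335,302),(254,277)): print("corner side",atz("side",p,.02))
for p,q in(((285,315.5-90),0),): pass
for n in ("mallet","carving","water_bottle","chisel"): 
  for c in("scene","side"):
    r=finder.place_of(c,n); print(n,c,[(x["confidence"],atz(c,x["location"],0)) for x in r[:1]])
```

```text
nut [0.5218 0.0089 0.1391] [0.5232 0.0094 0.139 ] [0.5208 0.0075 0.139 ]
pivot [ 0.5069 -0.0703  0.1368] [ 0.5109 -0.0699  0.139 ] [ 0.5049 -0.0697  0.139 ]
knob [ 0.4526 -0.0681  0.195 ] [ 0.4093 -0.0566  0.139 ] [ 0.4599 -0.1551  0.139 ]
corner [ 0.3344 -0.1908  0.02  ]
corner [0.4597 0.2274 0.02  ]
corner [0.6886 0.1739 0.02  ]
corner [ 0.5886 -0.2505  0.02  ]
corner side [ 0.5737 -0.2461  0.02  ]
corner side [ 0.3543 -0.1906  0.02  ]
corner side [0.4582 0.2138 0.02  ]
corner side [0.6777 0.1793 0.02  ]
mallet scene [(0.65, array([ 0.3677, -0.4593,  0.    ]))]
mallet side [(0.97, array([ 0.3536, -0.4686,  0.    ]))]
carving scene [(0.88, array([ 0.6989, -0.3091,  0.    ]))]
carving side [(0.5, array([ 0.6897, -0.317 ,  0.    ]))]
water_bottle scene [(0.94, array([0.6762, 0.4139, 0.    ]))]
water_bottle side [(0.6, array([0.6719, 0.4102, 0.    ]))]
chisel scene [(0.7, array([0.4262, 0.0453, 0.    ]))]
chisel side [(0.61, array([0.4269, 0.0252, 0.    ]))]
```

Request:
jog_arm(
  plan=[
    {"x":-0.2,"y":-0.85,"z":-0.5,"wz":-0.42},
    {"x":-0.2,"y":-0.85,"z":-0.5,"wz":-0.42},
    {"x":-0.2,"y":-0.85,"z":-0.5,"wz":-0.42},
    {"x":-0.2,"y":-0.85,"z":-0.5,"wz":-0.42},
    {"x":-0.2,"y":-0.85,"z":-0.5,"wz":-0.42},
    {"x":-0.2,"y":-0.85,"z":-0.5,"wz":-0.42},
    {"x":-0.2,"y":-0.85,"z":-0.5,"wz":-0.42},
    {"x":-0.2,"y":-0.85,"z":-0.5,"wz":-0.42},
    {"x":-0.2,"y":-0.85,"z":-0.5,"wz":-0.42},
    {"x":-0.2,"y":-0.85,"z":-0.5,"wz":-0.42},
    {"x":-0.2,"y":-0.85,"z":-0.5,"wz":-0.42},
    {"x":-0.2,"y":-0.85,"z":-0.5,"wz":-0.42},
  ],
)

```text
invalid input at $.plan[0]: expected keys x, y, z, wx, wy, wz
```

Run:
```python
from h import *
np.set_printoptions(precision=4,suppress=True)
o=monitor.get_obs(); print(o)
im=cams.read_camera("wrist"); cv2.imwrite("pics/w1.png",im[:,:,::-1])
print(ray("wrist",(320,200)))
for n,z in (("nut_mid",.139),("lever_pivot",.138),("lever_knob",.195),("clamp",.02)):
    for r in finder.place_of("wrist",n)[:2]: print(n,r["confidence"],np.array(r["location"]),atz("wrist",r["location"],z))
k=cams.get_calibration("wrist");print(repr(np.array(k["extrinsics"])),k["fx"],k["cx"],k["cy"])
```

```text
{'t': 1.1, 'q': array([-0.1081,  0.477 ,  0.0224,  1.5554, -0.0115,  1.1093, -0.0831]), 'joint_vel': array([-0.0009,  0.0017,  0.    , -0.0001,  0.0016, -0.0002, -0.0015]), 'joint_torque': array([  0.0017, -59.634 ,   1.6076, -28.1547,   0.0126,   0.0015,
        -0.    ]), 'eef_pos': array([0.675 , 0.    , 0.2313]), 'tool_rot': array([0.    , 0.7071, 0.7071, 0.    ]), 'contact_force': array([-0.2411, -1.1627, -0.6045]), 'torque': array([ 0.0476, -0.005 ,  0.0272]), 'gripper_width': 0.9989864782959798}
(array([0.6759, 0.0789, 0.3743]), array([-0.0058, -0.2995, -0.9541]))
lever_pivot 0.68 [119.6 300.9] [ 0.505  -0.0848  0.138 ]
clamp 0.55 [179.  239.1] [ 0.5065 -0.0811  0.02  ]
array([[ 1.    ,  0.0005, -0.0017, -0.6753],
       [ 0.001 , -0.9509,  0.3094, -0.0414],
       [-0.0015, -0.3094, -0.9509,  0.3814],
       [ 0.    ,  0.    ,  0.    ,  1.    ]]) 326.0955510087256 321.3971210190044 203.39337489482568
```

View pics/w1.png

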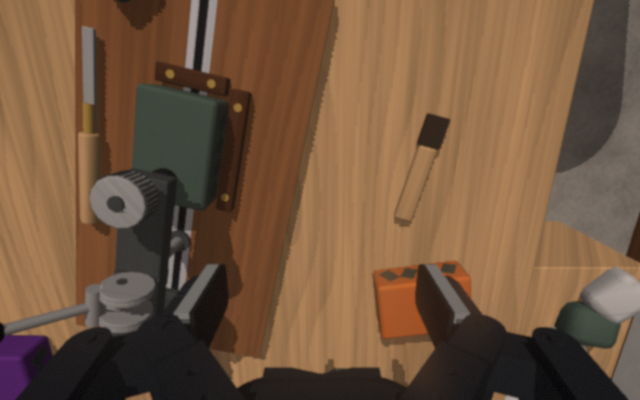

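The picture shows the nut at (125,198), the pivot drum at (127,300), the knob at the left edge (0,330), and the stone between its stops at (180,145). I'll resend the move with full rows.

Request:
jog_arm(
  plan=[
    {"x":-0.2,"y":-0.85,"z":-0.5,"wx":0,"wy":0,"wz":-0.42},
    {"x":-0.2,"y":-0.85,"z":-0.5,"wx":0,"wy":0,"wz":-0.42},
    {"x":-0.2,"y":-0.85,"z":-0.5,"wx":0,"wy":0,"wz":-0.42},
    {"x":-0.2,"y":-0.85,"z":-0.5,"wx":0,"wy":0,"wz":-0.42},
    {"x":-0.2,"y":-0.85,"z":-0.5,"wx":0,"wy":0,"wz":-0.42},
    {"x":-0.2,"y":-0.85,"z":-0.5,"wx":0,"wy":0,"wz":-0.42},
    {"x":-0.2,"y":-0.85,"z":-0.5,"wx":0,"wy":0,"wz":-0.42},
    {"x":-0.2,"y":-0.85,"z":-0.5,"wx":0,"wy":0,"wz":-0.42},
    {"x":-0.2,"y":-0.85,"z":-0.5,"wx":0,"wy":0,"wz":-0.42},
    {"x":-0.2,"y":-0.85,"z":-0.5,"wx":0,"wy":0,"wz":-0.42},
    {"x":-0.2,"y":-0.85,"z":-0.5,"wx":0,"wy":0,"wz":-0.42},
    {"x":-0.2,"y":-0.85,"z":-0.5,"wx":0,"wy":0,"wz":-0.42},
  ],
)

```text
t: 2.35
eef_pos: [0.5049, -0.0401, 0.3314]
tool_rot: [0.0, 0.124, 0.992, 0.0]
contact_force: [-0.1, 0.3, 0.7]
gripper_width: 1.003
```

Run:
```python
from h import *
np.set_printoptions(precision=4,suppress=True)
o=monitor.get_obs(); print(o)
im=cams.read_camera("wrist"); cv2.imwrite("pics/w2.png",im[:,:,::-1])
print(ray("wrist",(320,200)))
for n,z in (("nut_mid",.139),("lever_pivot",.138),("lever_knob",.195),("clamp",.02)):
    for r in finder.place_of("wrist",n)[:2]: print(n,r["confidence"],np.array(r["location"]),atz("wrist",r["location"],z))
```

```text
{'t': 2.35, 'q': array([ 0.0727,  0.1183, -0.1283,  1.8128,  0.0162,  1.2112,  1.2614]), 'joint_vel': array([-0.0061,  0.0007,  0.008 , -0.001 , -0.0001,  0.0009, -0.1297]), 'joint_torque': array([  0.0986, -37.6632,  -0.2114, -29.438 ,   0.024 ,   0.0008,
         1.1096]), 'eef_pos': array([ 0.5049, -0.0401,  0.3314]), 'tool_rot': array([0.0001, 0.1242, 0.9923, 0.    ]), 'contact_force': array([-0.0906,  0.3386,  0.7456]), 'torque': array([-0.0639,  0.0388, -0.0335]), 'gripper_width': 1.0031624916901538}
(array([ 0.4293, -0.0204,  0.4744]), array([ 0.2863, -0.0799, -0.9548]))
lever_pivot 0.61 [286.7 184.8] [ 0.5049 -0.0786  0.138 ]
lever_knob 0.71 [277.  146.8] [ 0.458  -0.0673  0.195 ]
clamp 0.84 [295.8 164.7] [ 0.5065 -0.0783  0.02  ]
```

View pics/w2.png

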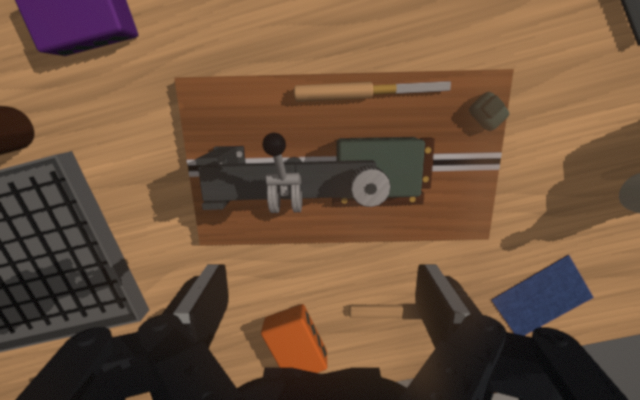

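The knob is at (274,145), the nut top at (371,187) and the pivot at (285,187). The track runs level in the image, so the tool is aligned with the clamp.

Run:
```python
from h import *
np.set_printoptions(precision=4,suppress=True)
K=tri([ray("scene",(305.2,176)),ray("side",(358,180.2)),ray("wrist",(274.3,144.7))]);print("knob",K,atz("wrist",(274.3,144.7),.195))
print("nut top",atz("wrist",(371,187.5),.150),"pivot",atz("wrist",(285,186),.138))
a,b=atz("wrist",(190,161.8),.02),atz("wrist",(498,161.8),.02);print("track",a,b,np.degrees(np.arctan2(*(b-a)[1::-1])))
R=np.array(cams.get_calibration("wrist")["extrinsics"])[:3,:3];print(R)
o=monitor.get_obs();print(o["eef_pos"],o["tool_rot"],o["t"])
```

```text
knob [ 0.4539 -0.0684  0.1957] [ 0.4557 -0.069   0.195 ]
nut top [0.5266 0.0067 0.15  ] pivot [ 0.5057 -0.0806  0.138 ]
track [ 0.4654 -0.2213  0.02  ] [0.5734 0.1979 0.02  ] 75.5547311246948
[[ 0.2498  0.9683 -0.0017]
 [ 0.9217 -0.2372  0.3069]
 [ 0.2968 -0.0782 -0.9517]]
[ 0.505  -0.04    0.3313] [ 0.      0.1261  0.992  -0.    ] 2.6
```

Request:
jog_arm(
  plan=[
    {"x":0.215,"y":-0.197,"z":0.2,"wx":0,"wy":0,"wz":0},
    {"x":0.215,"y":-0.197,"z":0.2,"wx":0,"wy":0,"wz":0},
    {"x":0.215,"y":-0.197,"z":0.4,"wx":0,"wy":0,"wz":0},
    {"x":0.215,"y":-0.197,"z":0.6,"wx":0,"wy":0,"wz":0},
    {"x":0.215,"y":-0.197,"z":0.775,"wx":0,"wy":0,"wz":0},
    {"x":0.215,"y":-0.197,"z":0.775,"wx":0,"wy":0,"wz":0},
    {"x":0.215,"y":-0.197,"z":0.775,"wx":0,"wy":0,"wz":0},
  ],
)

```text
t: 3.18
eef_pos: [0.4525, -0.0673, 0.1757]
tool_rot: [-0.002, 0.126, 0.992, -0.0]
contact_force: [0.9, -0.0, 0.7]
gripper_width: 0.996
```

Run:
```python
from h import *
np.set_printoptions(precision=4,suppress=True)
im=cams.read_camera("wrist"); cv2.imwrite("pics/w3.png",im[:,:,::-1])
K=np.array([.4535,-.0675,.195]);print(proj("wrist",K))
print(finder.place_of("wrist","lever_knob"),monitor.get_obs())
```

```text
[np.float64(320.6977191798708), np.float64(283.7185066662011)]
[{'location': [320.6, 299.0], 'confidence': 0.77}] {'t': 3.2833, 'q': array([ 0.1114,  0.1934, -0.1123,  2.1022,  0.0289,  0.8444,  1.2997]), 'joint_vel': array([-0.0006, -0.0164,  0.0004, -0.0107,  0.0005, -0.008 ,  0.0034]), 'joint_torque': array([  0.0237, -35.392 ,  -0.0162, -22.5017,   0.0114,   0.0505,
        -0.0074]), 'eef_pos': array([ 0.4551, -0.0674,  0.1783]), 'tool_rot': array([0.0014, 0.1263, 0.992 , 0.0001]), 'contact_force': array([-0.4761, -0.3215,  0.4395]), 'torque': array([-0.0057,  0.0013, -0.0108]), 'gripper_width': 1.000300631793666}
```

View pics/w3.png

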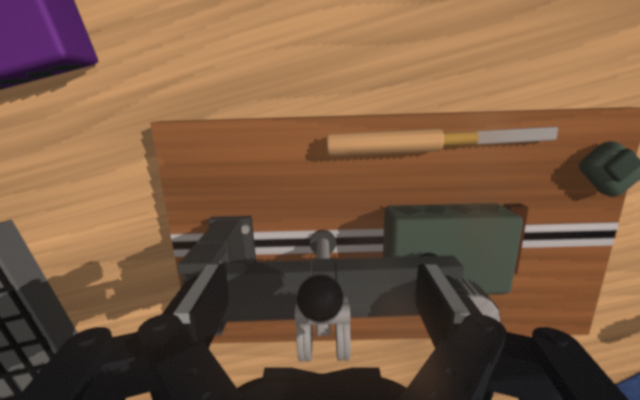

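The knob sits at (320,298) between the fingers, about 5 mm farther from the robot than the TCP. I'll shift and grip.

Request:
jog_arm(
  plan=[
    {"x":-0.022,"y":0,"z":0,"wx":0,"wy":0,"wz":0},
    {"x":-0.022,"y":0,"z":0.01,"wx":0,"wy":0,"wz":0},
    {"x":-0.022,"y":0,"z":0.01,"wx":0,"wy":0,"wz":0},
    {"x":-0.022,"y":0,"z":0.01,"wx":0,"wy":0,"wz":0},
    {"x":-0.022,"y":0,"z":0.01,"wx":0,"wy":0,"wz":0},
    {"x":-0.022,"y":0,"z":0.01,"wx":0,"wy":0,"wz":0},
    {"x":-0.022,"y":0,"z":0.01,"wx":0,"wy":0,"wz":0},
    {"x":-0.022,"y":0,"z":0.01,"wx":0,"wy":0,"wz":0},
    {"x":-0.022,"y":0,"z":0.01,"wx":0,"wy":0,"wz":0},
    {"x":-0.022,"y":0,"z":0.01,"wx":0,"wy":0,"wz":0},
    {"x":-0.022,"y":0,"z":0.01,"wx":0,"wy":0,"wz":0},
    {"x":-0.022,"y":0,"z":0.01,"wx":0,"wy":0,"wz":0},
  ],
  hand=-1,
  grip_force=20,
)

```text
t: 4.28
eef_pos: [0.4587, -0.0695, 0.1763]
tool_rot: [0.001, 0.127, 0.992, -0.0]
contact_force: [-2.9, -4.9, 4.9]
gripper_width: 0.211
```

```bash
cat >> h.py <<'E'
np.set_printoptions(precision=4,suppress=True)
u=np.array([.2498,.9683,0]); v=np.array([-.9683,.2498,0])
def feel(n=4):
    A=[]
    for _ in range(n):
        o=monitor.get_obs(); A.append(np.r_[o["contact_force"],o["eef_pos"]])
        cams.read_camera("wrist")
    A=np.array(A); F=A[:,:3].mean(0); p=A[:,3:].mean(0)
    g=p+[0,0,.019]
    print("t",round(o["t"],2),"F u,v,z",np.array([F@u,F@v,F[2]]),"sd",A[:,:3].std(0),"grasp pt",g,"w",round(o["gripper_width"],3), "rot",o["tool_rot"])
    return F,g
E
python3 -c "
from h import *
feel()"
```

```text
t 4.43 F u,v,z [-5.4293  1.6563  4.0038] sd [0.6336 0.4737 0.5275] grasp pt [ 0.4587 -0.0695  0.1953] w 0.213 rot [ 0.0009  0.1267  0.9919 -0.0005]
```

Run:
```python
from h import *
o=monitor.get_obs();g=o["eef_pos"]+[0,0,.019]
im=cams.read_camera("wrist"); cv2.imwrite("pics/w4.png",cv2.resize(im[200:400,160:480,::-1],(640,400)))
print(proj("wrist",g),finder.place_of("wrist","lever_knob"),proj("wrist",g-.005*v),proj("wrist",g+[0,0,.005]))
ims=cams.read_camera("scene");print(finder.place_of("scene","lever_knob"),finder.place_of("scene","lever_pivot"),proj("scene",g))
cams.read_camera("side");print(finder.place_of("side","lever_knob"),finder.place_of("side","nut_mid"),proj("side",g))
```

```text
[np.float64(321.4673685215781), np.float64(286.8317781950686)] [{'location': [321.5, 281.7], 'confidence': 0.97}] [np.float64(321.47953707928673), np.float64(296.73845767298326)] [np.float64(321.4408094511949), np.float64(293.38937977461575)]
[{'location': [304.5, 178.7], 'confidence': 0.61}] [{'location': [307.1, 204.1], 'confidence': 0.84}] [np.float64(305.21462501957285), np.float64(177.53322910327572)]
[{'location': [356.3, 180.1], 'confidence': 0.78}, {'location': [321.9, 248.6], 'confidence': 0.75}] [{'location': [328.4, 209.9], 'confidence': 0.94}] [np.float64(355.6924671172854), np.float64(179.68384464978135)]
```

View pics/w4.png

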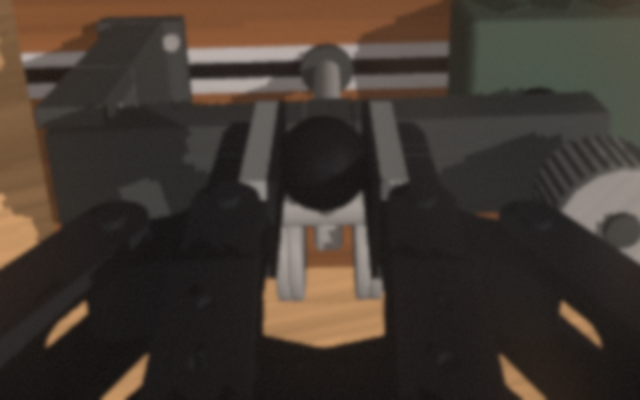

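The knob is gripped centrally and the lever rod runs back to the drum. Next I'll swing it slowly along its arc to about 0.6 rad.

Request:
jog_arm(
  plan=[
    {"x":-0.0296,"y":-0.005,"z":-0.0268,"wx":0,"wy":0,"wz":0},
    {"x":-0.0618,"y":-0.005,"z":-0.0506,"wx":0,"wy":0,"wz":0},
    {"x":-0.0962,"y":-0.005,"z":-0.071,"wx":0,"wy":0,"wz":0},
    {"x":-0.1324,"y":-0.005,"z":-0.0878,"wx":0,"wy":0,"wz":0},
    {"x":-0.1702,"y":-0.005,"z":-0.101,"wx":0,"wy":0,"wz":0},
    {"x":-0.209,"y":-0.005,"z":-0.1104,"wx":0,"wy":0,"wz":0},
    {"x":-0.209,"y":-0.005,"z":-0.1104,"wx":0,"wy":0,"wz":0},
    {"x":-0.209,"y":-0.005,"z":-0.1104,"wx":0,"wy":0,"wz":0},
  ],
)

```text
t: 5.55
eef_pos: [0.5005, -0.0795, 0.1989]
tool_rot: [0.001, 0.126, 0.992, 0.0]
contact_force: [2.0, 6.3, -3.1]
gripper_width: 0.214
```

```bash
cat >> h.py <<'E'
PV,PZ=-.5181,.1387
def lev(n=4,targets=()):
    F,g=feel(n); gv=g@v-PV; gz=g[2]-PZ
    ph=np.arctan2(-gv,gz); r=np.hypot(gv,gz)
    T=np.array([-np.cos(ph),-np.sin(ph)]);Rr=np.array([-np.sin(ph),np.cos(ph)])  # (v,z)
    f=np.array([F@v,F[2]])
    print("a %.3f r %.4f  Ftan(on tool) %.2f Frad %.2f torque %.3f"%(ph+np.pi/4,r,f@T,f@Rr,-f@T*.08))
    for a in targets:
        p=a-np.pi/4; print("  a",a,"x %.4f z %.4f"%((-.08*np.sin(p)-gv)/.2,-(.08*np.cos(p)-gz)/.2))
E
python3 -c "
from h import *
lev(4,(.68,.74,.8,.86,.92,.98,1.04,1.1))"
```

```text
t 5.7 F u,v,z [ 5.8864 -0.8207 -3.1254] sd [0.205  0.5809 0.0367] grasp pt [ 0.5003 -0.0795  0.2179] w 0.207 rot [0.0014 0.1261 0.992  0.0004]
a 0.613 r 0.0803  Ftan(on tool) 0.27 Frad -3.22 torque -0.022
  a 0.68 x -0.0267 z -0.0020
  a 0.74 x -0.0507 z -0.0038
  a 0.8 x -0.0746 z -0.0042
  a 0.86 x -0.0986 z -0.0031
  a 0.92 x -0.1225 z -0.0006
  a 0.98 x -0.1462 z 0.0034
  a 1.04 x -0.1696 z 0.0087
  a 1.1 x -0.1926 z 0.0154
```

Request:
jog_arm(
  plan=[
    {"x":-0.0507,"y":0.0025,"z":-0.0038,"wx":0,"wy":0,"wz":0},
    {"x":-0.0986,"y":0.0025,"z":-0.0031,"wx":0,"wy":0,"wz":0},
    {"x":-0.1462,"y":0.0025,"z":0.0034,"wx":0,"wy":0,"wz":0},
    {"x":-0.1926,"y":0.0025,"z":0.0154,"wx":0,"wy":0,"wz":0},
    {"x":-0.1926,"y":0.0025,"z":0.0154,"wx":0,"wy":0,"wz":0},
    {"x":-0.1926,"y":0.0025,"z":0.0154,"wx":0,"wy":0,"wz":0},
  ],
)

```text
t: 6.25
eef_pos: [0.5387, -0.0881, 0.1958]
tool_rot: [0.002, 0.126, 0.992, 0.001]
contact_force: [-0.1, 4.7, -0.6]
gripper_width: 0.212
```

```bash
python3 -c "
from h import *
lev(4,(1.17,1.24,1.31,1.38,1.45,1.52,1.59))"
```

```text
t 6.4 F u,v,z [ 5.2369  1.4695 -0.9171] sd [0.6287 0.6251 0.3695] grasp pt [ 0.5383 -0.088   0.2149] w 0.211 rot [0.0017 0.1259 0.992  0.0008]
a 1.104 r 0.0803  Ftan(on tool) -1.11 Frad -1.33 torque 0.089
  a 1.17 x -0.0243 z 0.0105
  a 1.24 x -0.0499 z 0.0219
  a 1.31 x -0.0746 z 0.0350
  a 1.38 x -0.0983 z 0.0499
  a 1.45 x -0.1209 z 0.0664
  a 1.52 x -0.1424 z 0.0844
  a 1.59 x -0.1625 z 0.1039
```

Request:
jog_arm(
  plan=[
    {"x":-0.0243,"y":0.0025,"z":0.0105,"wx":0,"wy":0,"wz":0},
    {"x":-0.0499,"y":0.0025,"z":0.0219,"wx":0,"wy":0,"wz":0},
    {"x":-0.0746,"y":0.0025,"z":0.035,"wx":0,"wy":0,"wz":0},
    {"x":-0.0746,"y":0.0025,"z":0.035,"wx":0,"wy":0,"wz":0},
    {"x":-0.0746,"y":0.0025,"z":0.035,"wx":0,"wy":0,"wz":0},
  ],
)

```text
t: 6.87
eef_pos: [0.5527, -0.0913, 0.1895]
tool_rot: [0.002, 0.126, 0.992, 0.001]
contact_force: [-0.7, 4.1, 0.4]
gripper_width: 0.203
```

```bash
python3 -c "
from h import *
lev(5,(1.38,1.45,1.52,1.59,1.66))"
```

```text
t 7.07 F u,v,z [2.9922 1.3181 1.0056] sd [0.2616 0.5299 0.5007] grasp pt [ 0.5527 -0.0912  0.2085] w 0.212 rot [0.0022 0.1258 0.9921 0.0008]
a 1.304 r 0.0804  Ftan(on tool) -1.64 Frad 0.22 torque 0.131
  a 1.38 x -0.0248 z 0.0179
  a 1.45 x -0.0474 z 0.0344
  a 1.52 x -0.0688 z 0.0524
  a 1.59 x -0.0890 z 0.0719
  a 1.66 x -0.1076 z 0.0927
```

Request:
jog_arm(
  plan=[
    {"x":-0.0248,"y":0.0025,"z":0.0179,"wx":0,"wy":0,"wz":0},
    {"x":-0.0474,"y":0.0025,"z":0.0344,"wx":0,"wy":0,"wz":0},
    {"x":-0.0474,"y":0.0025,"z":0.0344,"wx":0,"wy":0,"wz":0},
    {"x":-0.0474,"y":0.0025,"z":0.0344,"wx":0,"wy":0,"wz":0},
  ],
)

```text
t: 7.45
eef_pos: [0.5634, -0.0937, 0.1835]
tool_rot: [0.004, 0.126, 0.992, 0.001]
contact_force: [1.9, 1.7, 4.4]
gripper_width: 0.184
```

```bash
python3 -c "
from h import *
lev(5,(1.52,1.59,1.66,.6))"
```

```text
t 7.65 F u,v,z [ 1.6552 -2.1541  4.8742] sd [0.3777 0.4796 0.5763] grasp pt [ 0.5633 -0.0937  0.2026] w 0.187 rot [0.0037 0.126  0.992  0.0006]
a 1.457 r 0.0816  Ftan(on tool) -1.34 Frad 5.16 torque 0.108
  a 1.52 x -0.0145 z 0.0225
  a 1.59 x -0.0346 z 0.0420
  a 1.66 x -0.0533 z 0.0628
  a 0.6 x 0.3273 z -0.0738
```

Run:
```python
from h import *
o=monitor.get_obs();g=o["eef_pos"]+[0,0,.019]
im=cams.read_camera("wrist"); cv2.imwrite("pics/w5.png",cv2.resize(im[200:400,160:480,::-1],(640,400)))
print(proj("wrist",g),finder.place_of("wrist","lever_knob"),proj("wrist",g-.005*v),proj("wrist",g+[0,0,.005]))
```

```text
[np.float64(321.62992625905827), np.float64(287.0879567626772)] [{'location': [321.1, 263.6], 'confidence': 0.65}] [np.float64(321.6237019753643), np.float64(296.95660561196917)] [np.float64(321.64346430302885), np.float64(293.7087857639029)]
```

View pics/w5.png

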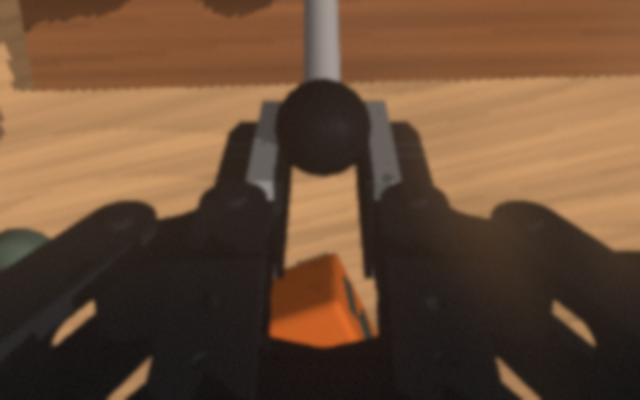

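The ball has slipped about 9 mm towards the pad edge: it shows at px (321,263) against the expected (321,287). The lever is therefore lagging, and I'll work out its true angle from the image ray.

Run:
```python
from h import *
from scipy.optimize import brentq
o,d=ray("wrist",(321.1,263.6))
print("eef",monitor.get_obs()["eef_pos"])
# pose1: px offset -5.1 rows vs grasp proj; 5mm v->9.9 rows, 5mm z->6.56 rows
for ball1z in (.1946,):
    dv=.005*(5.1+ (ball1z-.1953)/.005*6.56)/9.9
    pv=-.4615+dv-.0566; pz=.138
    f=lambda s:np.hypot((o+s*d)@v-pv,(o+s*d)[2]-pz)-.08
    for lo,hi in ((.05,.13),(.13,.3)):
        try:
            s=brentq(f,lo,hi);b=o+s*d;print("pv",pv,"ball v,z",b@v,b[2],"a",np.arctan2(-(b@v-pv),b[2]-pz)+np.pi/4)
        except Exception as e: print(e)
for s in np.arange(.1,.2,.01): print(round(s,2),((o+s*d)@v-pv),(o+s*d)[2]-pz,f(s))
```

```text
eef [ 0.5632 -0.0936  0.1836]
f(a) and f(b) must have different signs
f(a) and f(b) must have different signs
0.1 -0.021661505564870787 0.10033377322433457 0.02264544253287197
0.11 -0.026469766130917005 0.0915656072845642 0.015314788760278308
0.12 -0.031278026696963335 0.08279744134479383 0.00850836823318192
0.13 -0.036086287263009664 0.07402927540502344 0.002356261118516431
0.14 -0.040894547829055994 0.06526110946525307 -0.0029845700474334103
0.15 -0.04570280839510221 0.0564929435254827 -0.007335019690549671
0.16 -0.05051106896114854 0.04772477758571231 -0.01050883161722195
0.17 -0.05531932952719487 0.03895661164594194 -0.012340220143196495
0.18 -0.0601275900932412 0.030188445706171574 -0.012719472768301626
0.19 -0.06493585065928753 0.021420279766401207 -0.011622422636392057
```

Request:
jog_arm(
  plan=[
    {"x":0,"y":0,"z":0,"wx":0,"wy":0,"wz":0},
    {"x":0,"y":0,"z":0,"wx":0,"wy":0,"wz":0},
    {"x":0.075,"y":0.0,"z":-0.028,"wx":0,"wy":0,"wz":0},
    {"x":0.075,"y":0.0,"z":-0.028,"wx":0,"wy":0,"wz":0},
    {"x":0.075,"y":0.0,"z":-0.028,"wx":0,"wy":0,"wz":0},
  ],
  hand=-0.2,
)

```text
t: 8.22
eef_pos: [0.5478, -0.0902, 0.1887]
tool_rot: [0.003, 0.126, 0.992, 0.0]
contact_force: [0.3, 1.0, 0.5]
gripper_width: 0.398
```

```bash
sed -i 's/^PV,PZ=.*/PV,PZ=-.5155,.138/' h.py
python3 - <<'E'
from h import *
lev(2)
o=monitor.get_obs();g=o["eef_pos"]+[0,0,.019]
im=cams.read_camera("wrist"); cv2.imwrite("pics/w6.png",cv2.resize(im[200:400,160:480,::-1],(640,400)))
print(proj("wrist",g),finder.place_of("wrist","lever_knob"))
E
```

```text
t 8.27 F u,v,z [0.3445 0.0667 0.181 ] sd [0.2788 0.6496 0.3436] grasp pt [ 0.548  -0.0903  0.2077] w 0.397 rot [0.0034 0.1261 0.992  0.0004]
a 1.281 r 0.0793  Ftan(on tool) -0.14 Frad 0.13 torque 0.012
[np.float64(321.37500956308537), np.float64(286.76001011244443)] [{'location': [321.3, 251.4], 'confidence': 0.96}]
```

```bash
cat >> h.py <<'E'
from scipy.optimize import brentq
def ballray(px,PVx=-.5155):
    o,d=ray("wrist",px); h=lambda s:np.hypot((o+s*d)@v-PVx,(o+s*d)[2]-.138)-.08
    s=brentq(h,.08,.155); b=o+s*d; bv,bz=b@v-PVx,b[2]-.138
    print("ball a %.3f"%(np.arctan2(-bv,bz)+np.pi/4),"bv,bz",bv,bz,"dist",s,"shift to centre x %.4f y %.4f z %.4f"%(((b@v-g0()@v)/.2),((b@u-g0()@u)/.2),-(b[2]-g0()[2])/.2))
def g0(): return monitor.get_obs()["eef_pos"]+[0,0,.019]
E
python3 - <<'E'
from h import *
ballray((321.3,251.4))
ballray((321.3,251.4),-.518)
E
```

```text
ball a 0.999 bv,bz -0.016977437863552436 0.07817778842861461 dist 0.1287032749022911 shift to centre x 0.1071 y -0.0004 z -0.0422
ball a 0.964 bv,bz -0.014200715109708106 0.0787295350575177 dist 0.12808602337534575 shift to centre x 0.1085 y -0.0004 z -0.0450
```

View pics/w6.png

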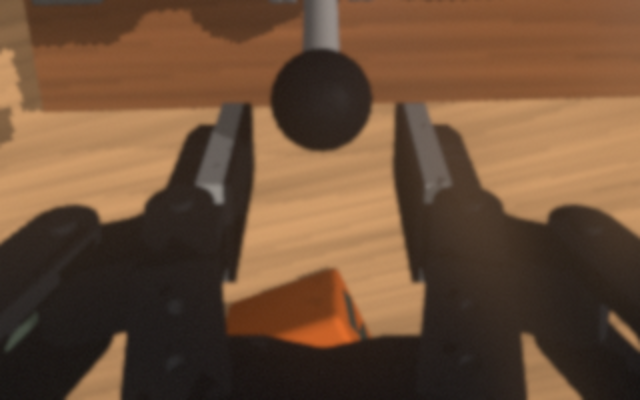

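The ball is clear in front of the pads at (320,250). The lever sprang back to about 1.0 rad, so the bite is somewhere between 1.0 and 1.28. I'll regrip centrally and harder.

Request:
jog_arm(
  plan=[
    {"x":0.1075,"y":0,"z":-0.043,"wx":0,"wy":0,"wz":0},
    {"x":0.1075,"y":0,"z":-0.043,"wx":0,"wy":0,"wz":0},
    {"x":0.1075,"y":0,"z":-0.043,"wx":0,"wy":0,"wz":0},
  ],
)

```text
t: 8.67
eef_pos: [0.5278, -0.0847, 0.1974]
tool_rot: [0.004, 0.126, 0.992, 0.001]
contact_force: [0.3, 0.3, -0.3]
gripper_width: 0.399
```

Request:
jog_arm(
  plan=[
    {"x":0,"y":0,"z":0,"wx":0,"wy":0,"wz":0},
    {"x":0,"y":0,"z":0,"wx":0,"wy":0,"wz":0},
    {"x":0,"y":0,"z":0,"wx":0,"wy":0,"wz":0},
    {"x":0,"y":0,"z":0,"wx":0,"wy":0,"wz":0},
    {"x":0,"y":0,"z":0,"wx":0,"wy":0,"wz":0},
    {"x":0,"y":0,"z":0,"wx":0,"wy":0,"wz":0},
  ],
  hand=-1,
  grip_force=80,
)

```text
t: 9.17
eef_pos: [0.5283, -0.0853, 0.1976]
tool_rot: [0.004, 0.126, 0.992, 0.0]
contact_force: [0.6, -2.8, 3.9]
gripper_width: 0.188
```

Run:
```python
from h import *
lev(3)
p=finder.place_of("wrist","lever_knob")[0]["location"];print(p,proj("wrist",g0()));ballray(p)
lev(1,(.9,.95,1,1.05,1.1,1.15,1.2))
```

```text
t 9.27 F u,v,z [-2.8076 -1.0716  4.3774] sd [0.2074 0.3402 0.4372] grasp pt [ 0.5283 -0.0853  0.2166] w 0.184 rot [0.0042 0.1262 0.992  0.0003]
a 1.003 r 0.0805  Ftan(on tool) 0.10 Frad 4.51 torque -0.008
[325.1, 287.0] [np.float64(321.61991816622043), np.float64(287.08311380809965)]
ball a 1.007 bv,bz -0.01758476234101014 0.07804342466479924 dist 0.14734564329061778 shift to centre x -0.0017 y 0.0076 z 0.0029
t 9.37 F u,v,z [-2.8616 -1.1277  4.1884] sd [0. 0. 0.] grasp pt [ 0.5282 -0.0852  0.2166] w 0.185 rot [0.0042 0.1262 0.992  0.0003]
a 1.001 r 0.0805  Ftan(on tool) 0.20 Frad 4.33 torque -0.016
  a 0.9 x 0.0405 z -0.0042
  a 0.95 x 0.0207 z -0.0015
  a 1 x 0.0011 z 0.0023
  a 1.05 x -0.0184 z 0.0071
  a 1.1 x -0.0375 z 0.0128
  a 1.15 x -0.0564 z 0.0194
  a 1.2 x -0.0749 z 0.0270
```

Request:
jog_arm(
  plan=[
    {"x":-0.0184,"y":0,"z":0.0065,"wx":0,"wy":0,"wz":0},
    {"x":-0.0375,"y":0,"z":0.012,"wx":0,"wy":0,"wz":0},
    {"x":-0.0375,"y":0,"z":0.012,"wx":0,"wy":0,"wz":0},
    {"x":-0.0375,"y":0,"z":0.012,"wx":0,"wy":0,"wz":0},
  ],
)

```text
t: 9.75
eef_pos: [0.535, -0.0868, 0.1956]
tool_rot: [0.004, 0.126, 0.992, 0.0]
contact_force: [-2.4, -1.5, 8.9]
gripper_width: 0.185
```

```bash
cat >> h.py <<'E'
def both(n,t):
    lev(n,t); p=finder.place_of("wrist","lever_knob")[0]["location"];print(p,proj("wrist",g0()));ballray(p)
E
python3 -c "
from h import *
both(4,(1.15,1.2,1.25,1.3,1.35))"
```

```text
t 9.9 F u,v,z [-2.2801  1.4106  8.0066] sd [0.3633 0.1815 0.5849] grasp pt [ 0.535  -0.0868  0.2146] w 0.19 rot [0.0037 0.1262 0.992  0.0004]
a 1.092 r 0.0803  Ftan(on tool) -3.76 Frad 7.21 torque 0.301
  a 1.15 x -0.0213 z 0.0093
  a 1.2 x -0.0398 z 0.0168
  a 1.25 x -0.0579 z 0.0254
  a 1.3 x -0.0756 z 0.0348
  a 1.35 x -0.0927 z 0.0450
[321.4, 284.5] [np.float64(321.53668090244815), np.float64(287.11436979435183)]
ball a 1.077 bv,bz -0.022971331209048373 0.07663105077241336 dist 0.14590851724314977 shift to centre x 0.0066 y -0.0003 z -0.0001
```

Request:
jog_arm(
  plan=[
    {"x":0,"y":0,"z":0,"wx":0,"wy":0,"wz":0},
    {"x":0,"y":0,"z":0,"wx":0,"wy":0,"wz":0},
    {"x":0,"y":0,"z":0,"wx":0,"wy":0,"wz":0},
    {"x":0.1,"y":0,"z":0,"wx":0,"wy":0,"wz":0},
    {"x":0.21,"y":0,"z":0,"wx":0,"wy":0,"wz":0},
    {"x":0.23,"y":0,"z":-0.057,"wx":0,"wy":0,"wz":0},
    {"x":0.23,"y":0,"z":-0.057,"wx":0,"wy":0,"wz":0},
  ],
  hand=-0.1,
)

```text
t: 10.58
eef_pos: [0.49, -0.0747, 0.2078]
tool_rot: [0.004, 0.126, 0.992, 0.001]
contact_force: [0.7, 0.6, 0.1]
gripper_width: 0.448
```

Request:
jog_arm(
  plan=[
    {"x":0,"y":0,"z":0,"wx":0,"wy":0,"wz":0},
    {"x":0,"y":0,"z":0,"wx":0,"wy":0,"wz":0},
    {"x":0,"y":0,"z":0,"wx":0,"wy":0,"wz":0},
    {"x":0,"y":0,"z":0,"wx":0,"wy":0,"wz":0},
    {"x":0,"y":0,"z":0,"wx":0,"wy":0,"wz":0},
    {"x":0,"y":0,"z":0,"wx":0,"wy":0,"wz":0},
    {"x":0,"y":0,"z":0,"wx":0,"wy":0,"wz":0},
  ],
  hand=-1,
)

```text
t: 11.17
eef_pos: [0.49, -0.0748, 0.2076]
tool_rot: [0.004, 0.126, 0.992, 0.001]
contact_force: [-0.3, -0.2, -0.6]
gripper_width: -0.003
```

Run:
```python
from h import *
lev(2)
im=cams.read_camera("side"); p=finder.place_of("side","lever_knob"); print(p)
cams.read_camera("scene"); q=finder.place_of("scene","lever_knob"); print(q)
# lever angle from side-view ray vs plane u=const
P=np.array([*(0.0*u+ PV*v)[:2],.138]); Pu=g0()@u
for c,L in (("side",p),("scene",q)):
    o,d=ray(c,L[0]["location"]); s=(Pu-o@u)/(d@u); b=o+s*d; print(c,b@v-PV,b[2]-.138,np.hypot(b@v-PV,b[2]-.138),np.arctan2(-(b@v-PV),b[2]-.138)+.7854)
cv2.imwrite("pics/side6.png",cv2.resize(im[130:260,270:430,::-1],(800,650))[:600])
g=g0();print("finger v rel pivot",g@v-PV,"tip z",g[2]-.019)
```

```text
t 11.22 F u,v,z [ 0.2326  0.1061 -0.0195] sd [0.2814 0.4974 0.5488] grasp pt [ 0.49   -0.0748  0.2267] w 0.001 rot [0.004  0.1258 0.992  0.0006]
a 0.539 r 0.0914  Ftan(on tool) -0.11 Frad 0.01 torque 0.009
[{'location': [332.5, 168.3], 'confidence': 0.56}, {'location': [326.1, 208.3], 'confidence': 0.26}]
[{'location': [304.9, 194.8], 'confidence': 0.7}, {'location': [335.0, 228.1], 'confidence': 0.24}]
side -0.015611535587160885 0.0752959668168286 0.0768973514645995 0.989838983049474
scene -1.458882533018143 1.9989783029877746 2.4747227119338677 1.4158564671682088
finger v rel pivot 0.02233498108555043 tip z 0.20786921481442366
```

View pics/side6.png

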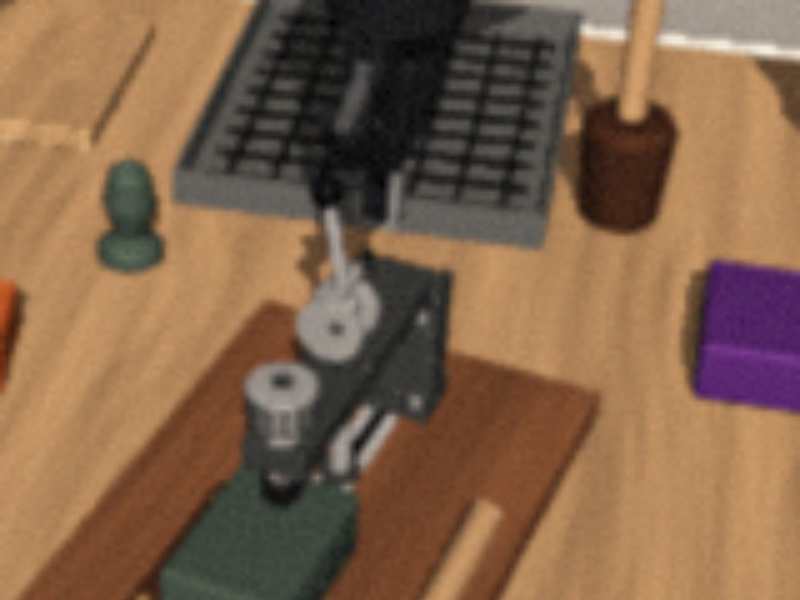

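The lever rests at about 0.99 rad, and the closed fingers are behind the knob on the robot side. Now I'll push it in steps.

Request:
jog_arm(
  plan=[
    {"x":-0.05,"y":0,"z":0,"wx":0,"wy":0,"wz":0},
    {"x":-0.09,"y":0,"z":0,"wx":0,"wy":0,"wz":0},
    {"x":-0.115,"y":0,"z":0,"wx":0,"wy":0,"wz":0},
    {"x":-0.13,"y":0,"z":0,"wx":0,"wy":0,"wz":0},
    {"x":-0.13,"y":0,"z":0,"wx":0,"wy":0,"wz":0},
  ],
)

```text
t: 11.88
eef_pos: [0.514, -0.0806, 0.2066]
tool_rot: [0.002, 0.126, 0.992, 0.001]
contact_force: [-4.5, 2.1, -2.7]
gripper_width: 0.001
```

```bash
cat >> h.py <<'E'
PU=np.array([.5283,-.0853,0])@u
def push(n=8):
    F,g=feel(n); gv=g@v-PV
    cams.read_camera("side"); L=finder.place_of("side","lever_knob"); a=None
    if L:
        o,d=ray("side",L[0]["location"]); s=(PU-o@u)/(d@u); b=o+s*d; a=np.arctan2(-(b@v-PV),b[2]-.138)+np.pi/4
    sp=np.clip(-(gv-.021)/.08,-1,1); ph=np.arcsin(sp)
    print("finger a %.3f  side a %s  torque %.3f (h only %.3f)"%(ph+np.pi/4,a and round(a,3),.08*(F@v*np.cos(ph)+F[2]*np.sin(ph)),.08*F@v*np.cos(ph)),"finger v %.4f tip z %.4f"%(gv,g[2]-.019))
E
python3 -c "
from h import *
push()"
```

```text
t 12.23 F u,v,z [ 1.0171  5.0415 -3.6402] sd [0.558  0.2935 0.5671] grasp pt [ 0.514  -0.0807  0.2258] w -0.001 rot [0.0024 0.1257 0.9921 0.0007]
finger a 1.082  side a 1.18  torque 0.301 (h only 0.386) finger v -0.0024 tip z 0.2068
```

Request:
jog_arm(
  plan=[
    {"x":0.06,"y":0,"z":0,"wx":0,"wy":0,"wz":0},
    {"x":0.06,"y":0,"z":-0.16,"wx":0,"wy":0,"wz":0},
    {"x":-0.1,"y":0,"z":-0.17,"wx":0,"wy":0,"wz":0},
    {"x":-0.27,"y":0,"z":-0.17,"wx":0,"wy":0,"wz":0},
    {"x":-0.27,"y":0,"z":-0.17,"wx":0,"wy":0,"wz":0},
    {"x":-0.27,"y":0,"z":0,"wx":0,"wy":0,"wz":0},
    {"x":-0.27,"y":0,"z":0,"wx":0,"wy":0,"wz":0},
  ],
)

```text
t: 12.97
eef_pos: [0.5651, -0.0947, 0.2033]
tool_rot: [0.0, 0.126, 0.992, 0.0]
contact_force: [-1.8, -0.0, -1.8]
gripper_width: 0.0
```

```bash
python3 -c "
from h import *
push(2);push(2)"
```

```text
t 13.02 F u,v,z [-0.2209  0.6138 -1.198 ] sd [1.1369 0.059  0.5772] grasp pt [ 0.5651 -0.0946  0.2232] w -0.002 rot [0.0002 0.1258 0.9921 0.0004]
finger a 2.050  side a 0.982  torque -0.077 (h only 0.015) finger v -0.0553 tip z 0.2042
t 13.22 F u,v,z [-0.0612 -0.025   0.0028] sd [0.3794 0.5915 0.4054] grasp pt [ 0.5671 -0.0945  0.2278] w -0.002 rot [0.0037 0.1257 0.9921 0.0007]
finger a 2.145  side a 1.057  torque -0.000 (h only -0.000) finger v -0.0572 tip z 0.2088
```

Request:
jog_arm(
  plan=[
    {"x":0.08,"y":0,"z":0.01,"wx":0,"wy":0,"wz":0},
    {"x":0.14,"y":0,"z":0.01,"wx":0,"wy":0,"wz":0},
    {"x":0.2,"y":0,"z":0.01,"wx":0,"wy":0,"wz":0},
    {"x":0.25,"y":0,"z":0.01,"wx":0,"wy":0,"wz":0},
    {"x":0.29,"y":0,"z":0.01,"wx":0,"wy":0,"wz":0},
    {"x":0.29,"y":0,"z":0.01,"wx":0,"wy":0,"wz":0},
    {"x":0.2,"y":0,"z":0.0,"wx":0,"wy":0,"wz":0},
    {"x":0.2,"y":0,"z":-0.2,"wx":0,"wy":0,"wz":0},
    {"x":0.2,"y":0.1,"z":-0.3,"wx":0,"wy":0,"wz":0},
    {"x":0.2,"y":0.1,"z":-0.3,"wx":0,"wy":0,"wz":0},
  ],
)

```text
t: 14.2
eef_pos: [0.5365, -0.0618, 0.273]
tool_rot: [0.007, 0.124, 0.992, 0.002]
contact_force: [0.5, 1.6, 0.4]
gripper_width: 0.004
```

Run:
```python
from h import *
push(1)
g=g0();print(g)
for c in ("wrist","side","scene"):
    im=cams.read_camera(c); L=finder.place_of(c,"nut_mid"); print(c,[(r["confidence"],r["location"],atz(c,r["location"],.139)) for r in L[:2]])
    if c=="wrist": cv2.imwrite("pics/w7.png",im[:,:,::-1])
t=np.array([.5275,.0065,0]);D=t-g;print("x %.3f y %.3f"%(D@v/.2,D@u/.2),g[2]-.019,monitor.get_obs()["q"])
```

```text
t 14.2 F u,v,z [ 1.6569 -0.0876  0.4489] sd [0. 0. 0.] grasp pt [ 0.5365 -0.0618  0.292 ] w 0.004 rot [0.0075 0.1242 0.9922 0.0021]
finger a 1.315  side a 0.501  torque 0.012 (h only -0.006) finger v -0.0194 tip z 0.2730
[ 0.5325 -0.0651  0.2868]
wrist []
side [(0.79, [326.9, 208.8], array([0.523 , 0.0048, 0.139 ]))]
scene [(0.25, [392.3, 203.9], array([0.5795, 0.1453, 0.139 ])), (0.23, [310.7, 225.2], array([ 0.5772, -0.0914,  0.139 ]))]
x 0.113 y 0.340 0.26783133407944576 [ 0.0944  0.2157 -0.1027  1.8431  0.0245  1.0784  1.3006]
```

View pics/w7.png

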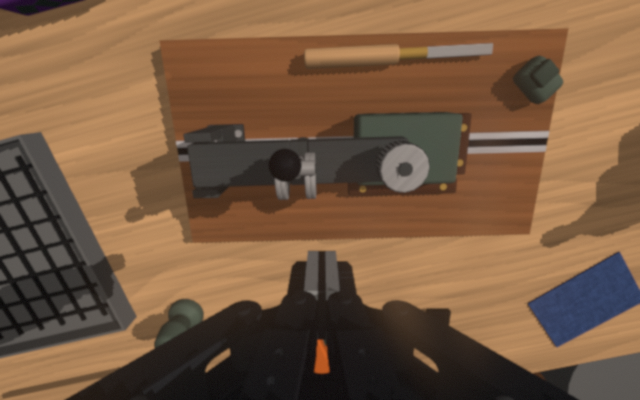

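The lever now stands at about 0.5 rad with its knob at (286,165), and the nut top is at (405,168).

Run:
```python
from h import *
N=atz("wrist",(405,168),.150);print(N,"v",N@v,"u-PU",N@u-PU)
B=atz("wrist",(286,165),.215);print("ball v-PV",B@v-PV)
D=N-g0();print("x %.3f y %.3f"%(D@v/.2,D@u/.2),g0())
```

```text
[0.5262 0.006  0.15  ] v -0.5079837016621228 u-PU 0.08785506540820162
ball v-PV 0.023142091674635046
x 0.118 y 0.339 [ 0.5322 -0.0655  0.2866]
```

Request:
jog_arm(
  plan=[
    {"x":0.118,"y":0.339,"z":0,"wx":0,"wy":0,"wz":0.5},
    {"x":0.118,"y":0.339,"z":0,"wx":0,"wy":0,"wz":0.5},
    {"x":0.118,"y":0.339,"z":0,"wx":0,"wy":0,"wz":0.5},
    {"x":0.118,"y":0.339,"z":0,"wx":0,"wy":0,"wz":0.5},
    {"x":0.118,"y":0.339,"z":0,"wx":0,"wy":0,"wz":0.5},
    {"x":0.118,"y":0.339,"z":0,"wx":0,"wy":0,"wz":0.5},
    {"x":0.118,"y":0.339,"z":0,"wx":0,"wy":0,"wz":0.5},
    {"x":0.118,"y":0.339,"z":0,"wx":0,"wy":0,"wz":0.5},
    {"x":0.118,"y":0.339,"z":0,"wx":0,"wy":0,"wz":0.5},
    {"x":0.118,"y":0.339,"z":0,"wx":0,"wy":0,"wz":0.5},
    {"x":0.118,"y":0.339,"z":0,"wx":0,"wy":0,"wz":0.5},
    {"x":0.118,"y":0.339,"z":0,"wx":0,"wy":0,"wz":0.5},
  ],
  hand=1,
)

```text
t: 15.65
eef_pos: [0.5261, 0.0058, 0.2672]
tool_rot: [0.002, 0.764, 0.645, 0.002]
contact_force: [0.0, -0.5, -0.6]
gripper_width: 1.0
```

Run:
```python
from h import *
o=monitor.get_obs();print(o["eef_pos"],o["tool_rot"],o["q"],o["t"])
im=cams.read_camera("wrist"); cv2.imwrite("pics/w8.png",im[:,:,::-1])
L=finder.place_of("wrist","nut_mid");print([(r["confidence"],r["location"],atz("wrist",r["location"],.139)) for r in L])
q=o["tool_rot"]; from scipy.spatial.transform import Rotation as Ro
R=Ro.from_quat(q[[1,2,3,0]]).as_matrix();print(R)
D=np.array([.526,.006,.126])-monitor.get_obs()["eef_pos"];print("tool shift",R.T@D/.2)
```

```text
[0.5261 0.0058 0.2672] [0.0015 0.7641 0.6451 0.002 ] [-0.1539  0.194   0.0278  1.8723 -0.0057  1.0703 -0.2924] 15.65
[]
[[ 0.1676  0.9858  0.0051]
 [ 0.9858 -0.1676  0.0002]
 [ 0.0011  0.005  -1.    ]]
tool shift [-0.0002 -0.0042  0.7063]
```

Request:
jog_arm(
  plan=[
    {"x":0,"y":0,"z":0.2,"wx":0,"wy":0,"wz":0.007},
    {"x":0,"y":0,"z":0.4,"wx":0,"wy":0,"wz":0.007},
    {"x":0,"y":0,"z":0.6,"wx":0,"wy":0,"wz":0.007},
    {"x":0,"y":0,"z":0.7,"wx":0,"wy":0,"wz":0.007},
    {"x":0,"y":0,"z":0.706,"wx":0,"wy":0,"wz":0.007},
    {"x":0,"y":0,"z":0.706,"wx":0,"wy":0,"wz":0.007},
  ],
)

```text
t: 16.25
eef_pos: [0.5262, 0.0057, 0.1253]
tool_rot: [0.001, 0.769, 0.64, 0.001]
contact_force: [1.3, -0.4, 1.3]
gripper_width: 1.001
```

Request:
jog_arm(
  plan=[
    {"x":0,"y":0,"z":0,"wx":0,"wy":0,"wz":0},
    {"x":0,"y":0,"z":0,"wx":0,"wy":0,"wz":0},
    {"x":0,"y":0,"z":0,"wx":0,"wy":0,"wz":0},
    {"x":0,"y":0,"z":0,"wx":0,"wy":0,"wz":0},
    {"x":0,"y":0,"z":0,"wx":0,"wy":0,"wz":0},
    {"x":0,"y":0,"z":0,"wx":0,"wy":0,"wz":0},
    {"x":0,"y":0,"z":0,"wx":0,"wy":0,"wz":0},
    {"x":0,"y":0,"z":0,"wx":0,"wy":0,"wz":0},
  ],
  hand=-1,
  grip_force=70,
)

```text
t: 16.92
eef_pos: [0.527, 0.0059, 0.1269]
tool_rot: [0.001, 0.769, 0.64, 0.002]
contact_force: [-1.9, -0.1, 6.3]
gripper_width: 0.447
```

Run:
```python
from h import *
F,g=feel(2); o=monitor.get_obs(); print(o["torque"],o["q"],"v",g@v,"u-PU",g@u-PU)
im=cams.read_camera("wrist"); cv2.imwrite("pics/w9.png",im[:,:,::-1])
```

```text
t 16.97 F u,v,z [-0.5317  1.9298  6.985 ] sd [0.0882 0.0552 0.7161] grasp pt [0.527  0.0059 0.1459] w 0.438 rot [0.0014 0.7686 0.6397 0.0019]
[ 0.0549  0.5629 -0.0364] [-0.1469  0.364   0.0209  2.009  -0.0103  0.764  -0.3026] v -0.5088149611569067 u-PU 0.08802482228526864
```

View pics/w9.png

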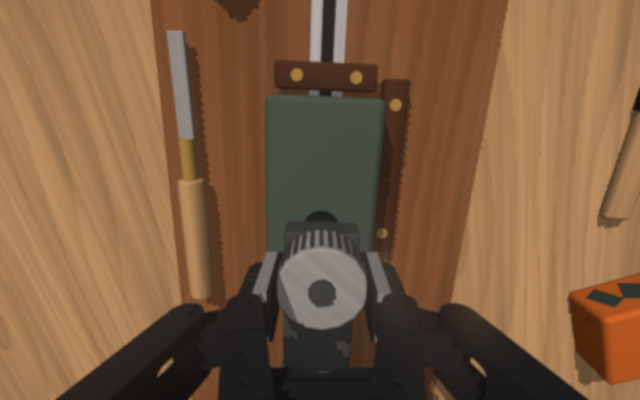

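The nut is held centrally at (322,290). Its v coordinate pins the pivot at v ≈ -0.509, so the lever angles read about 0.08 higher than before and the bite is near 1.06. I'll turn 90° clockwise first, then feel again.

Request:
jog_arm(
  plan=[
    {"x":0,"y":0,"z":0,"wx":0,"wy":0,"wz":0.5},
    {"x":0,"y":0,"z":0,"wx":0,"wy":0,"wz":0.5},
    {"x":0,"y":0,"z":0,"wx":0,"wy":0,"wz":0.5},
    {"x":0,"y":0,"z":0,"wx":0,"wy":0,"wz":0.5},
    {"x":0,"y":0,"z":0,"wx":0,"wy":0,"wz":0.5},
    {"x":0,"y":0,"z":0,"wx":0,"wy":0,"wz":0.5},
    {"x":0,"y":0,"z":0,"wx":0,"wy":0,"wz":0.5},
    {"x":0,"y":0,"z":0,"wx":0,"wy":0,"wz":0.5},
    {"x":0,"y":0,"z":0,"wx":0,"wy":0,"wz":0.5},
    {"x":0,"y":0,"z":0,"wx":0,"wy":0,"wz":0.5},
    {"x":0,"y":0,"z":0,"wx":0,"wy":0,"wz":0.5},
    {"x":0,"y":0,"z":0,"wx":0,"wy":0,"wz":0.5},
  ],
)

```text
t: 18.07
eef_pos: [0.5271, 0.0054, 0.1274]
tool_rot: [0.0, 0.998, -0.058, 0.003]
contact_force: [-0.3, -1.1, -1.5]
gripper_width: 0.442
```

Request:
jog_arm(
  plan=[
    {"x":0,"y":0,"z":0,"wx":0,"wy":0,"wz":0.02},
    {"x":0,"y":0,"z":0,"wx":0,"wy":0,"wz":0.02},
  ],
)

```text
t: 18.23
eef_pos: [0.5268, 0.0053, 0.1275]
tool_rot: [0.0, 0.996, -0.09, 0.003]
contact_force: [-1.1, -1.5, -2.6]
gripper_width: 0.443
```

Run:
```python
from h import *
F,g=feel(2); o=monitor.get_obs(); print(o["torque"],o["q"])
q=o["tool_rot"]; print("yaw turned deg",2*np.degrees(np.arctan2(q[2],q[1])-np.arctan2(.6397,.7686)))
```

```text
t 18.28 F u,v,z [-1.6426  0.6318 -2.2257] sd [0.0618 0.0351 0.417 ] grasp pt [0.5268 0.0053 0.1465] w 0.442 rot [ 0.0001  0.996  -0.0889  0.0024]
[-0.4398  0.2406 -0.148 ] [-0.4397  0.3807  0.3836  2.0285 -0.2014  0.763  -1.6836]
yaw turned deg -89.70907058124745
```

Request:
jog_arm(
  plan=[
    {"x":0,"y":0,"z":0,"wx":0,"wy":0,"wz":0},
    {"x":0,"y":0,"z":0,"wx":0,"wy":0,"wz":0},
    {"x":0,"y":0,"z":0,"wx":0,"wy":0,"wz":0},
    {"x":0,"y":0,"z":-0.2,"wx":0,"wy":0,"wz":0},
    {"x":0,"y":0,"z":-0.4,"wx":0,"wy":0,"wz":0},
    {"x":0,"y":0,"z":-0.6,"wx":0,"wy":0,"wz":0},
    {"x":0,"y":0,"z":-0.68,"wx":0,"wy":0,"wz":0},
  ],
  hand=0.5,
)

```text
t: 18.92
eef_pos: [0.5286, 0.0052, 0.2691]
tool_rot: [-0.001, 0.996, -0.089, 0.006]
contact_force: [0.5, -1.4, 0.2]
gripper_width: 0.752
```

Request:
jog_arm(
  plan=[
    {"x":-0.243,"y":0.2,"z":0,"wx":0,"wy":0,"wz":0},
    {"x":-0.243,"y":0.437,"z":0,"wx":0,"wy":0,"wz":0},
    {"x":-0.243,"y":0.437,"z":0,"wx":0,"wy":0,"wz":0},
    {"x":-0.243,"y":0.437,"z":0,"wx":0,"wy":0,"wz":0},
    {"x":-0.243,"y":0.437,"z":0,"wx":0,"wy":0,"wz":0},
    {"x":-0.243,"y":0.437,"z":0.1,"wx":0,"wy":0,"wz":0},
    {"x":-0.243,"y":0.437,"z":0.28,"wx":0,"wy":0,"wz":0},
    {"x":-0.243,"y":0.437,"z":0.28,"wx":0,"wy":0,"wz":0},
  ],
  hand=-1,
)

```text
t: 19.58
eef_pos: [0.4637, -0.0705, 0.208]
tool_rot: [-0.001, 0.996, -0.087, 0.003]
contact_force: [-1.7, 1.2, -1.1]
gripper_width: -0.003
```

```bash
sed -i 's/^PV,PZ=.*/PV,PZ=-.509,.138/' h.py
python3 - <<'E'
from h import *
push(2); o=monitor.get_obs(); print(o["eef_pos"]@u-PU, o["q"])
from scipy.spatial.transform import Rotation as Ro
R=Ro.from_quat(o["tool_rot"][[1,2,3,0]]).as_matrix();print(R)
for c in ("side",):
    for i in range(2):
        cams.read_camera(c);r=finder.place_of(c,"lever_knob")[0];o_,d=ray(c,r["location"]);s=(PU-o_@u)/(d@u);b=o_+s*d;print(b@v-PV,b[2]-.138,np.hypot(b@v-PV,b[2]-.138))
E
```

```text
t 19.63 F u,v,z [-0.2783  1.3289 -0.3746] sd [0.3511 1.1264 0.7433] grasp pt [ 0.4642 -0.0707  0.2281] w 0.002 rot [-0.0006  0.9961 -0.0878  0.0034]
finger a 0.521  side a 0.605  torque 0.110 (h only 0.103) finger v 0.0419 tip z 0.2091
-0.0020966437755653433 [-0.4157  0.1576  0.4899  2.0783 -0.0964  0.912  -1.6204]
[[ 0.9843 -0.1757  0.0143]
 [-0.1758 -0.9844  0.0013]
 [ 0.0139 -0.0038 -0.9999]]
0.017444368897863993 0.08181898237065854 0.08365794572193903
0.011015481674298 0.07932342742219145 0.08008462383329568
```

Request:
jog_arm(
  plan=[
    {"x":0.04,"y":0,"z":0,"wx":0,"wy":0,"wz":0},
    {"x":0.07,"y":0,"z":0,"wx":0,"wy":0,"wz":0},
    {"x":0.1,"y":0,"z":0.0,"wx":0,"wy":0,"wz":0},
    {"x":0.11,"y":0,"z":0.0,"wx":0,"wy":0,"wz":0},
    {"x":0.11,"y":0,"z":0.0,"wx":0,"wy":0,"wz":0},
  ],
)

```text
t: 20.4
eef_pos: [0.4889, -0.0762, 0.2135]
tool_rot: [-0.001, 0.996, -0.089, 0.007]
contact_force: [-1.9, 0.2, 1.1]
gripper_width: 0.0
```

```bash
python3 -c "
from h import *
push(5)"
```

```text
t 20.6 F u,v,z [-0.4954  1.5838  1.2044] sd [0.3364 0.1873 0.6982] grasp pt [ 0.4888 -0.0761  0.2325] w 0.005 rot [-0.0014  0.996  -0.0886  0.0074]
finger a 0.839  side a 0.779  torque 0.132 (h only 0.127) finger v 0.0167 tip z 0.2135
```

Request:
jog_arm(
  plan=[
    {"x":0.02,"y":0,"z":0,"wx":0,"wy":0,"wz":0},
    {"x":0.04,"y":0,"z":0.0,"wx":0,"wy":0,"wz":0},
    {"x":0.04,"y":0,"z":0.0,"wx":0,"wy":0,"wz":0},
  ],
)

```text
t: 21.0
eef_pos: [0.4959, -0.0776, 0.2136]
tool_rot: [-0.001, 0.996, -0.089, 0.006]
contact_force: [-5.3, -0.3, 3.3]
gripper_width: -0.001
```

```bash
python3 -c "
from h import *
push(5)"
```

```text
t 21.2 F u,v,z [-1.3598  4.5241  3.7257] sd [0.625  0.2409 0.2857] grasp pt [ 0.4959 -0.0776  0.2327] w -0.0 rot [-0.0014  0.996  -0.0887  0.0069]
finger a 0.931  side a 0.959  torque 0.401 (h only 0.358) finger v 0.0094 tip z 0.2137
```

Request:
jog_arm(
  plan=[
    {"x":0.02,"y":0,"z":0,"wx":0,"wy":0,"wz":0},
    {"x":0.04,"y":0,"z":0.0,"wx":0,"wy":0,"wz":0},
    {"x":0.04,"y":0,"z":0.0,"wx":0,"wy":0,"wz":0},
  ],
)

```text
t: 21.6
eef_pos: [0.5031, -0.0792, 0.2135]
tool_rot: [-0.001, 0.996, -0.089, 0.006]
contact_force: [-5.9, -0.1, 3.8]
gripper_width: -0.001
```

```bash
python3 -c "
from h import *
push(5)"
```

```text
t 21.8 F u,v,z [-2.1355  4.9938  3.3875] sd [0.2908 0.589  0.455 ] grasp pt [ 0.5031 -0.0792  0.2325] w -0.0 rot [-0.0013  0.996  -0.0888  0.0062]
finger a 1.024  side a -2.117  torque 0.452 (h only 0.388) finger v 0.0021 tip z 0.2135
```

Request:
jog_arm(
  plan=[
    {"x":-0.1,"y":0,"z":0,"wx":0,"wy":0,"wz":0},
    {"x":-0.2,"y":0,"z":0.0,"wx":0,"wy":0,"wz":0},
    {"x":-0.25,"y":0,"z":0.03,"wx":0,"wy":0,"wz":0},
    {"x":-0.25,"y":0,"z":0.03,"wx":0,"wy":0,"wz":0},
  ],
)

```text
t: 22.28
eef_pos: [0.4526, -0.0697, 0.2063]
tool_rot: [-0.002, 0.996, -0.089, 0.006]
contact_force: [-1.3, -0.5, -0.8]
gripper_width: -0.001
```

Run:
```python
from h import *
push(2)
for c in ("side","scene","wrist"):
    for i in range(2):
        im=cams.read_camera(c);L=finder.place_of(c,"lever_knob")
        for r in L[:1]:
            print(c,r)
            if c=="side":
                o_,d=ray(c,r["location"]);s=(PU-o_@u)/(d@u);b=o_+s*d;print(b@v-PV,b[2]-.138)
            else:
                b=atz(c,r["location"],.2175);print("at z .2175 v-PV",b@v-PV,"u",b@u-PU)
```

```text
t 22.33 F u,v,z [-0.2772  0.6291 -0.4551] sd [0.6221 0.404  0.3493] grasp pt [ 0.4533 -0.0698  0.2256] w -0.003 rot [-0.0017  0.9961 -0.0884  0.0068]
finger a 0.379  side a 0.781  torque 0.061 (h only 0.046) finger v 0.0526 tip z 0.2066
side {'location': [338.7, 168.1], 'confidence': 0.52}
-0.003782781549811376 0.08084006242757569
side {'location': [339.5, 168.4], 'confidence': 0.73}
-0.0013580427942526674 0.08057227277623402
scene {'location': [308.1, 185.4], 'confidence': 0.7}
at z .2175 v-PV 0.002411115724715418 u 0.004530005275884999
scene {'location': [309.1, 190.8], 'confidence': 0.53}
at z .2175 v-PV -0.015752606060127405 u 0.006402026344209236
wrist {'location': [323.6, 172.6], 'confidence': 0.8}
at z .2175 v-PV 0.0019350334336202257 u -0.0014396002152020082
```

After release the lever rests at about 0.80 rad, and the push readings put the bite at about 0.80–0.85 rad. That setting is within tolerance, so I'll work out the closing arc with the tool tilting along it.

```bash
cat > arc.py <<'E'
from h import *
import sys
from scipy.spatial.transform import Rotation as Ro
def rows(phis,th_now,s=.006):
    o=monitor.get_obs(); R=Ro.from_quat(o["tool_rot"][[1,2,3,0]]).as_matrix(); p=o["eef_pos"]
    for ph in phis:
        th=min(.6*max(ph,0),.7)
        n=np.array([-np.cos(th),-np.sin(th)]); tz=np.array([np.sin(th),-np.cos(th)])
        c=.08*np.array([-np.sin(ph),np.cos(ph)])-.021*n+s*tz
        P=(PV+c[0])*v+PU*u+[0,0,.138+c[1]]
        d=R.T@(P-p)/.2
        print('{"x": %.3f, "y": %.3f, "z": %.3f, "wx": 0, "wy": %.3f, "wz": 0},'%(*d,-(th-th_now)/np.pi),"#",round(ph,2))
    print(p,o["t"],o["contact_force"],o["q"])
E
python3 -c "
from arc import *
rows([-.15,-.05,.05,.15,.25,.35,.45,.55,.6],0)"
```

```text
{"x": 0.096, "y": -0.013, "z": -0.020, "wx": 0, "wy": -0.000, "wz": 0}, # -0.15
{"x": 0.135, "y": -0.010, "z": -0.023, "wx": 0, "wy": -0.000, "wz": 0}, # -0.05
{"x": 0.175, "y": -0.007, "z": -0.026, "wx": 0, "wy": -0.010, "wz": 0}, # 0.05
{"x": 0.213, "y": -0.005, "z": -0.028, "wx": 0, "wy": -0.029, "wz": 0}, # 0.15
{"x": 0.251, "y": -0.002, "z": -0.026, "wx": 0, "wy": -0.048, "wz": 0}, # 0.25
{"x": 0.288, "y": 0.001, "z": -0.020, "wx": 0, "wy": -0.067, "wz": 0}, # 0.35
{"x": 0.325, "y": 0.004, "z": -0.011, "wx": 0, "wy": -0.086, "wz": 0}, # 0.45
{"x": 0.360, "y": 0.007, "z": 0.002, "wx": 0, "wy": -0.105, "wz": 0}, # 0.55
{"x": 0.376, "y": 0.008, "z": 0.010, "wx": 0, "wy": -0.115, "wz": 0}, # 0.6
[ 0.454  -0.0703  0.2069] 23.0833 [-0.0549  0.2875  0.1567] [-0.4233  0.1423  0.4907  2.112  -0.0889  0.8933 -1.6305]
```

Request:
jog_arm(
  plan=[
    {"x":0.096,"y":-0.013,"z":-0.016,"wx":0,"wy":0,"wz":0},
    {"x":0.135,"y":-0.01,"z":-0.019,"wx":0,"wy":0,"wz":0},
    {"x":0.175,"y":-0.007,"z":-0.022,"wx":0,"wy":-0.01,"wz":0},
    {"x":0.213,"y":-0.005,"z":-0.024,"wx":0,"wy":-0.029,"wz":0},
    {"x":0.251,"y":-0.002,"z":-0.022,"wx":0,"wy":-0.048,"wz":0},
    {"x":0.288,"y":0.001,"z":-0.016,"wx":0,"wy":-0.067,"wz":0},
    {"x":0.325,"y":0.004,"z":-0.008,"wx":0,"wy":-0.086,"wz":0},
    {"x":0.36,"y":0.007,"z":0.004,"wx":0,"wy":-0.105,"wz":0},
    {"x":0.376,"y":0.008,"z":0.012,"wx":0,"wy":-0.115,"wz":0},
    {"x":0.376,"y":0.008,"z":0.012,"wx":0,"wy":-0.115,"wz":0},
  ],
)

```text
t: 23.92
eef_pos: [0.5277, -0.0855, 0.2048]
tool_rot: [-0.017, 0.98, -0.087, -0.176]
contact_force: [-3.3, 0.9, 4.3]
gripper_width: 0.004
```

Run:
```python
from arc import *
F,g=feel(3); o=monitor.get_obs(); R=Ro.from_quat(o["tool_rot"][[1,2,3,0]]).as_matrix(); tz=R[:,2]
th=np.arctan2(tz@v,-tz[2]); n=np.array([-np.cos(th),-np.sin(th)]); p=np.array([o["eef_pos"]@v-PV,o["eef_pos"][2]-.138])
# ball on face line, r=.08
q=p+.021*n; t=-np.array([np.sin(th),-np.cos(th)])
f=lambda s:np.hypot(*(q+s*t))-.08
ss=[s for s in np.linspace(-.02,.03,51)]; s=min(ss,key=lambda s:abs(f(s))); b=q+s*t
ph=np.arctan2(-b[0],b[1]); fv=np.array([F@v,F[2]])
print("tilt",th,"beyond",s,"a",ph+.785,"torque",-.08*(fv@np.array([-np.cos(ph),-np.sin(ph)])))
rows([.7,.8,.9,1.0,1.1,1.18,1.24,1.26],th)
```

```text
t 24.02 F u,v,z [0.0119 2.1173 2.5937] sd [0.9832 0.2617 1.1849] grasp pt [ 0.5276 -0.0855  0.2238] w -0.002 rot [-0.017   0.9808 -0.0873 -0.1737]
tilt 0.3495628271219822 beyond 0.006999999999999999 a 1.3825494080241467 torque 0.2567746811159736
{"x": 0.037, "y": 0.001, "z": 0.001, "wx": 0, "wy": -0.022, "wz": 0}, # 0.7
{"x": 0.073, "y": 0.003, "z": 0.010, "wx": 0, "wy": -0.042, "wz": 0}, # 0.8
{"x": 0.107, "y": 0.006, "z": 0.023, "wx": 0, "wy": -0.061, "wz": 0}, # 0.9
{"x": 0.139, "y": 0.008, "z": 0.039, "wx": 0, "wy": -0.080, "wz": 0}, # 1.0
{"x": 0.170, "y": 0.009, "z": 0.058, "wx": 0, "wy": -0.099, "wz": 0}, # 1.1
{"x": 0.193, "y": 0.010, "z": 0.076, "wx": 0, "wy": -0.112, "wz": 0}, # 1.18
{"x": 0.208, "y": 0.011, "z": 0.095, "wx": 0, "wy": -0.112, "wz": 0}, # 1.24
{"x": 0.213, "y": 0.011, "z": 0.101, "wx": 0, "wy": -0.112, "wz": 0}, # 1.26
[ 0.5274 -0.0854  0.205 ] 24.0667 [-1.7952 -0.5529  0.7175] [-0.2743  0.5092  0.4798  1.6981 -0.2307  1.349  -1.4631]
```

Request:
jog_arm(
  plan=[
    {"x":0.037,"y":0.001,"z":0.001,"wx":0,"wy":-0.022,"wz":0},
    {"x":0.073,"y":0.003,"z":0.01,"wx":0,"wy":-0.042,"wz":0},
    {"x":0.107,"y":0.006,"z":0.023,"wx":0,"wy":-0.061,"wz":0},
    {"x":0.139,"y":0.008,"z":0.039,"wx":0,"wy":-0.08,"wz":0},
    {"x":0.17,"y":0.009,"z":0.058,"wx":0,"wy":-0.099,"wz":0},
    {"x":0.193,"y":0.01,"z":0.076,"wx":0,"wy":-0.112,"wz":0},
    {"x":0.208,"y":0.011,"z":0.095,"wx":0,"wy":-0.112,"wz":0},
    {"x":0.213,"y":0.011,"z":0.101,"wx":0,"wy":-0.112,"wz":0},
    {"x":0.213,"y":0.011,"z":0.101,"wx":0,"wy":-0.112,"wz":0},
    {"x":0.213,"y":0.011,"z":0.101,"wx":0,"wy":-0.112,"wz":0},
  ],
)

```text
t: 24.9
eef_pos: [0.5589, -0.0931, 0.1719]
tool_rot: [-0.032, 0.935, -0.083, -0.343]
contact_force: [-3.9, -0.0, 3.6]
gripper_width: 0.001
```

Run:
```python
from arc import *
F,g=feel(3); o=monitor.get_obs(); R=Ro.from_quat(o["tool_rot"][[1,2,3,0]]).as_matrix(); tz=R[:,2]
th=np.arctan2(tz@v,-tz[2]);print("tilt",th)
for c in("side","scene"):
    cams.read_camera(c);L=finder.place_of(c,"lever_knob");print(c,L)
    for r in L[:1]:
        o_,d=ray(c,r["location"]);s=(PU-o_@u)/(d@u);b=o_+s*d;print(b@v-PV,b[2]-.138,np.arctan2(-(b@v-PV),b[2]-.138)+.785)
rows([1.232,1.26,1.3],th)
```

```text
t 25.0 F u,v,z [-0.4177  4.1251  3.7787] sd [0.1842 0.6152 0.3118] grasp pt [ 0.5589 -0.0931  0.1909] w 0.004 rot [-0.0323  0.9353 -0.0829 -0.3426]
tilt 0.7014796690618947
side [{'location': [310.8, 179.8], 'confidence': 0.69}, {'location': [221.0, 363.1], 'confidence': 0.53}]
-0.09039321557977942 0.016177589788070157 2.178702143226248
scene [{'location': [333.5, 227.6], 'confidence': 0.62}]
-0.7763315329642336 1.0741310370013153 1.410833843294861
{"x": -0.005, "y": 0.000, "z": -0.006, "wx": 0, "wy": 0.000, "wz": 0}, # 1.23
{"x": 0.004, "y": 0.001, "z": -0.000, "wx": 0, "wy": 0.000, "wz": 0}, # 1.26
{"x": 0.018, "y": 0.001, "z": 0.008, "wx": 0, "wy": 0.000, "wz": 0}, # 1.3
[ 0.559  -0.0931  0.1719] 25.25 [-4.8366  1.2064  5.7995] [-0.169   0.8137  0.4431  1.3922 -0.2657  1.7146 -1.4218]
```

Request:
jog_arm(
  plan=[
    {"x":0.018,"y":0,"z":0.008,"wx":0,"wy":0,"wz":0},
    {"x":0.018,"y":0,"z":0.008,"wx":0,"wy":0,"wz":0},
    {"x":0.018,"y":0,"z":0.008,"wx":0,"wy":0,"wz":0},
  ],
)

```text
t: 25.5
eef_pos: [0.5592, -0.0932, 0.1713]
tool_rot: [-0.033, 0.934, -0.083, -0.345]
contact_force: [-8.8, 2.1, 18.5]
gripper_width: 0.0
```

```bash
python3 -c "
from h import *
feel(2)"
```

```text
t 25.55 F u,v,z [ 0.4093  8.7822 17.9139] sd [0.3845 0.4408 0.6082] grasp pt [ 0.5592 -0.0932  0.1903] w -0.002 rot [-0.0328  0.9344 -0.0831 -0.3448]
```

Request:
jog_arm(
  plan=[
    {"x":-0.05,"y":0,"z":-0.05,"wx":0,"wy":0,"wz":0},
    {"x":-0.05,"y":0,"z":-0.2,"wx":0,"wy":0,"wz":0},
    {"x":-0.05,"y":0,"z":-0.4,"wx":0,"wy":0,"wz":0},
    {"x":-0.15,"y":0,"z":-0.5,"wx":0,"wy":0.05,"wz":0},
    {"x":-0.25,"y":0,"z":-0.6,"wx":0,"wy":0.1,"wz":0},
    {"x":-0.25,"y":0,"z":-0.6,"wx":0,"wy":0.15,"wz":0},
    {"x":-0.25,"y":0,"z":-0.6,"wx":0,"wy":0.2,"wz":0},
    {"x":-0.25,"y":0,"z":-0.6,"wx":0,"wy":0.22,"wz":0},
    {"x":-0.25,"y":0,"z":-0.6,"wx":0,"wy":0.22,"wz":0},
  ],
)

```text
t: 26.35
eef_pos: [0.5988, -0.1013, 0.2968]
tool_rot: [-0.003, 0.996, -0.09, -0.002]
contact_force: [-0.8, -0.6, -0.7]
gripper_width: -0.001
```

Run:
```python
from h import *
feel(2)
im=cams.read_camera("side")
for c in("side","wrist","scene"):
    i2=cams.read_camera(c);L=finder.place_of(c,"lever_knob");print(c,L[:1])
    for r in L[:1]:
        o_,d=ray(c,r["location"]);s=(PU-o_@u)/(d@u);b=o_+s*d;print(b@v-PV,b[2]-.138,np.arctan2(-(b@v-PV),b[2]-.138)+.785); print(atz(c,r["location"],.165)@v-PV)
cv2.imwrite("pics/fin.png",cv2.resize(im[130:260,270:430,::-1],(738,600)))
```

```text
t 26.4 F u,v,z [-0.9081  2.1335 -0.4898] sd [1.4478 0.2662 0.1941] grasp pt [ 0.5981 -0.1013  0.3158] w -0.001 rot [-0.0035  0.9959 -0.0899 -0.0022]
side [{'location': [310.8, 179.2], 'confidence': 0.75}]
-0.09038971199280954 0.01826496405443012 2.156412080956989
-0.08413423812977672
wrist [{'location': [324.4, 212.8], 'confidence': 0.9}]
-0.09114012719195275 0.06478652596635773 1.7378286991492349
-0.0769468846294693
scene [{'location': [309.9, 222.1], 'confidence': 0.54}]
-0.5706836143467834 0.7656162397166051 1.4255449513033875
-0.07987375343764558
```

View pics/fin.png

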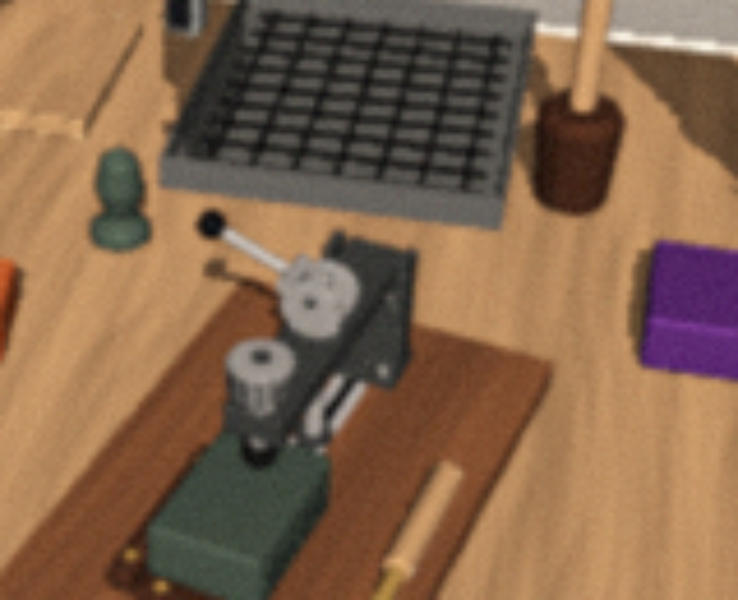

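```bash
python3 -c "
from h import *
print(monitor.get_obs()['joint_vel']); print(bot.hand_in())"
```

```text
[-0.0024 -0.0064  0.0021  0.0058  0.0021 -0.0025 -0.0019]
the job is handed in; nothing more can be done
None
```

The stone is clamped: I set the nut, flipped the lever over to its closed stop, and handed the job in at about 27 s with the arm clear. The clamping force can't be read directly, so I can't confirm it sits in the 112–152 N window. I estimate about 120–137 N from where the lever begins to bite.

- **Nut:** At first the lever only began to bite at about 1.06 rad. I turned the nut 90° clockwise (2.5 mm at the foot) and felt it again. It now bites at about 0.80–0.85 rad, against 0.785 wanted.
- **Lever:** I pushed it over with the side of the closed fingers. The force rose to about 20 N against the closed stop, and the lever stayed closed after I backed off.
- **Last picture:** The lever was down on the far side, and the stone, chisel, carving and mallet looked untouched. I did not measure how far the stone or the other things had moved.

**What disagreed:**
- My first light grip on the knob slipped, so I used pushing for the bite measurements instead.
- The cameras and the finger contact placed the lever pivot a few millimetres apart, so the bite angle could be off by about 0.05 rad. That allows roughly 9 N either way, and the estimate above includes it.
- The side camera read the closed lever at 2.16 rad, which is past its 2.017 stop, so I relied on feeling the stop.

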